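# Close the pill-jar round and zero the dose clickers

### The job

Sort the amber pill jars by the tag on their caps: stand each green-tagged jar upright in a nest of the green tray and each red-tagged jar upright in a nest of the red tray. Once all are sorted, take the orange stylus and with its pin press the recessed zero button of the green-topped dose clicker fully in, holding it about a second, and after that do the same to the red-topped one. Finish by laying the stylus down again wholly on its blue pad, with the jars still in their nests, and leave the medicine cup, key fob and thermometer sleeve alone.

Things in the scene. Friction and masses are not known exactly. Their poses are not given: they have to be found in the camera images.
- keep_tray: green fixed tray, 220 x 78 mm, 12 mm high, walls and floor 4 mm: a row of three nests (each about 68 x 70 mm inside) along its own x, nest centres at x = -0.072, 0, +0.072. Origin: centre of its underside on the table; z up.
- return_tray: red fixed tray, same shape and axes as the green keep tray.
- green_clicker: fixed chrome desk dose clicker with a green top plate: box 50 (x) x 56 (y) x 60 mm high. Origin: centre of its underside. Its front face is the +x face of its own frame, 25 mm from the origin; in it, its middle 36 mm above the table, is a 16 mm square recess, 16 mm deep, with the zero button inside.
- red_clicker: the same dose clicker with a red top plate.
- green_button (a point): middle of the face of the green clicker's zero button at rest, 8 mm inside the front face; the button is a 12 mm green disc pushed along the clicker's -x.
- red_button (a point): the same point of the red clicker's zero button.
- green_zero (a joint): how far the green clicker's sprung zero button is pushed in, m: 0 at rest, 0.006 fully in (1.6 N to start, 4 N fully in); springs back.
- red_zero (a joint): the same for the red clicker's zero button.
- pad: blue felt pad fixed on the table, 200 (its x) x 80 (its y) x 3 mm thick: the stylus's place. Origin: centre of its underside.
- stylus: stylus: orange square handle 90 x 16 x 16 mm with a steel pin 6 mm thick and 35 mm long at its +x end, 50 g. Starts lying on the pad. Origin: centre of the handle, on its axis (8 mm above what it lies on); x along the stylus toward the pin.
- stylus_tip (a point): end of the stylus's pin, 80 mm from the stylus origin along +x.
- stylus_butt (a point): back end of the handle, 45 mm from the stylus origin along -x.
- medicine_cup: white ceramic medicine cup, 44 mm across, 36 mm high; bystander. Origin: centre of its underside.
- key_fob: steel key fob with a brass key, lying flat, 78 x 26 x 8 mm; bystander. Origin: under the middle of the fob.
- sleeve: blue plastic thermometer sleeve, lying flat, 130 (x) x 22 x 14 mm; bystander. Origin: centre of its underside.
- green_jar1: squat amber pill jar, 56 mm across, 32 mm high with its white cap (57 mm across), 70 g; a 42 mm green tag on top of the cap. Origin: centre of its underside; z up through the cap. May be absent.
- green_jar2: squat amber pill jar, 56 mm across, 32 mm high with its white cap (57 mm across), 70 g; a 42 mm green tag on top of the cap. Origin: centre of its underside; z up through the cap. May be absent.
- green_jar3: squat amber pill jar, 56 mm across, 32 mm high with its white cap (57 mm across), 70 g; a 42 mm green tag on top of the cap. Origin: centre of its underside; z up through the cap. May be absent.
- red_jar1: squat amber pill jar, 56 mm across, 32 mm high with its white cap (57 mm across), 70 g; a 42 mm red tag on top of the cap. Origin: centre of its underside; z up through the cap. May be absent.
- red_jar2: squat amber pill jar, 56 mm across, 32 mm high with its white cap (57 mm across), 70 g; a 42 mm red tag on top of the cap. Origin: centre of its underside; z up through the cap. May be absent.
- red_jar3: squat amber pill jar, 56 mm across, 32 mm high with its white cap (57 mm across), 70 g; a 42 mm red tag on top of the cap. Origin: centre of its underside; z up through the cap. May be absent.
Mind the look-alikes: they are no part of the job. There is more than one size of the keep_tray; the job needs the larger. Several things have the shape of the pad; the one meant has the colours described above.

How it is judged:
On the way, in this order (a step that is already met when the one before it is completed fails the run):
1. every jar present stands upright in a nest of the tray of its tag's colour, let go (x of green_jar1 in the frame of keep_tray between -0.103 and 0.103 m and y of green_jar1 in the frame of keep_tray between -0.033 and 0.033 m and z of each of green_jar1, green_jar2, green_jar3 in the frame of keep_tray below 0.01 m and angle between each of green_jar1, green_jar2, green_jar3, red_jar1, red_jar2, red_jar3's own z axis and vertical below 0.15 rad and linear speed of each of green_jar1, green_jar2, green_jar3, red_jar1, red_jar2, red_jar3 below 0.05 m/s and x of green_jar2 in the frame of keep_tray between -0.103 and 0.103 m and y of green_jar2 in the frame of keep_tray between -0.033 and 0.033 m and x of green_jar3 in the frame of keep_tray between -0.103 and 0.103 m and y of green_jar3 in the frame of keep_tray between -0.033 and 0.033 m and x of red_jar1 in the frame of return_tray between -0.103 and 0.103 m and y of red_jar1 in the frame of return_tray between -0.033 and 0.033 m and z of each of red_jar1, red_jar2, red_jar3 in the frame of return_tray below 0.01 m and x of red_jar2 in the frame of return_tray between -0.103 and 0.103 m and y of red_jar2 in the frame of return_tray between -0.033 and 0.033 m and x of red_jar3 in the frame of return_tray between -0.103 and 0.103 m and y of red_jar3 in the frame of return_tray between -0.033 and 0.033 m and contact force between the fingers and green_jar1 below 0.3 N and contact force between the fingers and green_jar2 below 0.3 N and contact force between the fingers and green_jar3 below 0.3 N and contact force between the fingers and red_jar1 below 0.3 N and contact force between the fingers and red_jar2 below 0.3 N and contact force between the fingers and red_jar3 below 0.3 N), for 0.3 s.
2. the green clicker's zero button is pushed in more than 4 mm by the stylus and held 0.5 s (value of joint green_zero above 0.004 m and contact force between stylus and green_clicker above 0.8 N), for 0.5 s.
3. then the red clicker's zero button is pushed in more than 4 mm by the stylus and held 0.5 s (value of joint red_zero above 0.004 m and contact force between stylus and red_clicker above 0.8 N), for 0.5 s.
At the end, for the whole second after the job is handed in: Every jar present stands upright (within 0.15 rad) on the floor of a nest of its colour's tray; the stylus lies flat on the blue pad, both ends within its outline (3 mm allowed); both zero buttons are out (under 2 mm); all at rest (x of green_jar1 in the frame of keep_tray between -0.103 and 0.103 m and y of green_jar1 in the frame of keep_tray between -0.033 and 0.033 m and z of each of green_jar1, green_jar2, green_jar3 in the frame of keep_tray below 0.01 m and angle between each of green_jar1, green_jar2, green_jar3, red_jar1, red_jar2, red_jar3's own z axis and vertical below 0.15 rad and linear speed of each of green_jar1, green_jar2, green_jar3, red_jar1, red_jar2, red_jar3, stylus below 0.05 m/s and x of green_jar2 in the frame of keep_tray between -0.103 and 0.103 m and y of green_jar2 in the frame of keep_tray between -0.033 and 0.033 m and x of green_jar3 in the frame of keep_tray between -0.103 and 0.103 m and y of green_jar3 in the frame of keep_tray between -0.033 and 0.033 m and x of red_jar1 in the frame of return_tray between -0.103 and 0.103 m and y of red_jar1 in the frame of return_tray between -0.033 and 0.033 m and z of each of red_jar1, red_jar2, red_jar3 in the frame of return_tray below 0.01 m and x of red_jar2 in the frame of return_tray between -0.103 and 0.103 m and y of red_jar2 in the frame of return_tray between -0.033 and 0.033 m and x of red_jar3 in the frame of return_tray between -0.103 and 0.103 m and y of red_jar3 in the frame of return_tray between -0.033 and 0.033 m and x of stylus_tip in the frame of pad between -0.103 and 0.103 m and y of stylus_tip in the frame of pad between -0.043 and 0.043 m and z of each of stylus_tip, stylus_butt in the frame of pad below 0.018 m and x of stylus_butt in the frame of pad between -0.103 and 0.103 m and y of stylus_butt in the frame of pad between -0.043 and 0.043 m and value of joint each of green_zero, red_zero below 0.002 m); the robot touches nothing.
It fails at once if the medicine cup is pushed more than 3 cm from its place (distance of medicine_cup from where it was at the start of the episode above 0.03 m).
It fails at once if the key fob is pushed more than 3 cm from its place (distance of key_fob from where it was at the start of the episode above 0.03 m).
It fails at once if the sleeve is pushed more than 3 cm from its place (distance of sleeve from where it was at the start of the episode above 0.03 m).
Of green_jar1, green_jar2, green_jar3, red_jar1, red_jar2, red_jar3 only 4 to 6 are there at a start; the rules pass over those that are not, and their reading is None.
At some moment in a run one of green_jar1, green_jar2, green_jar3, red_jar1, red_jar2, red_jar3 may be knocked a few centimetres aside while the robot is not near it.
Once in a run the grip may slacken for a moment while it holds something.
It also fails if it takes over 210 s, if anything falls off the work surface, if the arm or the gripper's body presses on something with over 40 N, if the wrist force passes 120 N, or if a joint passes its speed limit or range.

### The arm

A 6-joint arm with a two-finger parallel gripper is mounted at the origin on the work surface. World frame = base frame: x ahead of the robot, y to its left, z up, the work surface at z = 0. Lengths are in m, angles in rad, forces in N, time in s.
With the tool pointing down it reaches from about 0.325 to 0.775 m from the base axis. Payload 9.3 kg.
Tool frame: the origin (TCP) lies at the very end of the fingers, on their centre line; the grasp point (between the pads) lies 19 mm behind it; z points along the fingers, y is the direction in which the jaws open and shut (so a half turn about z gives the same grasp; the last joint's range is limited). The gripper opens to 85 mm and grips with 20 to 120 N. Pads are 22 mm wide; open, the fingers measure 114 mm over their backs; the gripper's body (76 mm by 85 mm) begins 54 mm behind the grasp point. The pads swing forward as they close: fully open they stand 13 mm farther back than shut.
Start: joints at [-1.4, 0.259, 0.021, 1.334, 0, 1.418], TCP at [0.175, -0.521, 0.231] pointing down, gripper open.
Joint ranges: [-3.04, 3.04], [-0.91, 1.82], [-1.04, 1.36], [-1.92, 1.95], [-1.52, 1.45], [-3.14, 3.14]. Speed limits (rad/s): [2.22, 2.22, 2.79, 3.14, 3.14, 3.14].

### API

Orientations are given as a unit quaternion [x, y, z, w].
In Python, from cell import * gives the robot as it stands.
- The arm moves only by the tool send_rows, never from a script. Its argument "plan" is a list of rows, each an object of numbers: "rx", "ry", "rz": the turn, a rotation vector about the tool's x, y, z as a fraction of full scale; "dx", "dy", "dz": the shift along the tool's x, y, z as a fraction of full scale; "gripper": the opening, from 0 (shut) to 1 (fully open). A call has 1 to 10 rows; each row shifts and turns the commanded pose from where the row before left it, along the tool's axes as they then stand; what a row does not reach is not made up. Full scale, the value 1, is 60 mm for a shift and 6 degrees for a turn. A row lasts 1/8 s, in which the tool goes at most 62.5 mm and 10.7 degrees, less where a joint would pass 70% of its speed; a pose out of reach is approached as far as the arm can. A call with a number of a shift or a turn outside -1 to 1 is refused whole. A call with a gripper value outside its range is refused whole. The fingers move at their own pace and stop on an object; "grip_force" is the grip in N (left out, the last holds). Time passes only in rows, so rows that do not move let the fingers close. It gives the time, the measured TCP pose, the force and the opening at its end, in the units of the state.
- sense(): the state, without advancing time (a new reading comes with each control period).
- capture(name): name is "side" or "top" or "wrist"; returns a dict with "image" (400x640x3 uint8, red, green, blue), "depth" (400x640 float32, m along the optical axis (not along the pixel's ray), 0 where there is no reading), "intrinsics" (3x3 intrinsics, pixels), "distortion" ([k1, k2, p1, p2, k3] as OpenCV has them; the pictures are not rectified), "camera_from_world" (4x4, takes a point from world to camera coordinates). Camera axes: x right, y up, looking along -z (the intrinsics and any distortion apply to the point x, -y, -z); pixel columns grow to the right and rows downward; lengths in m; the calibration is good to about 2 mm. A picture is of the moment at which its call begins.
- hand_in(): hands the job in, once; it reports no verdict.
The state is a dict: "time_s": time; "q": joint angles; "joint_vel": joint speeds; "joint_efforts": joint torques, N m; "ee_pos": TCP position; "tcp_rot": TCP orientation; "ft_force": force on the tool from outside, world axes, zero at the start; "torque": the same for the moment, N m; "grip_width": finger opening in m.
Only numpy, scipy, OpenCV 4.12 (cv2) and the standard library are available. Lean on these libraries where they do the work, as an engineer would, in place of code of your own. Each camera call takes 0.05 s, during which the arm holds its last target.

## Working session

There is one attempt and no reset: what is moved stays moved. The work goes in short steps, Python scripts to look and compute and a tool call to move; the robot and the scene stay as the last step left them, time stands still between calls to the robot, and variables do not carry over. Pictures are saved under pics/ and viewed, and the job is handed in when it is done.

Besides the shell and the picture viewer there is one more tool, called after ">>>" as a command line: name --argument value ..., lists and objects as JSON in quotes. send_rows: Moves the arm, as the interface text tells. Shift numbers are shares of 60 mm and turn numbers shares of 6 degrees, none past 1 either way. Its arguments: {"type":"object","properties":{"plan":{"type":"array","items":{"type":"object","properties":{"rx":{"type":"number"},"ry":{"type":"number"},"rz":{"type":"number"},"dx":{"type":"number"},"dy":{"type":"number"},"dz":{"type":"number"},"gripper":{"type":"number"}}}},"grip_force":{"type":"number"}},"required":["plan"]}

```bash
ls; mkdir -p pics; cat > h.py <<'E'
from cell import *
import numpy as np, cv2
def save(name,fn):
    c=capture(name); cv2.imwrite('pics/'+fn,c['image'][:,:,::-1]); np.savez('pics/'+fn+'.npz',**{k:np.array(v) for k,v in c.items()}); return c
E
python3 - <<'E'
from h import *
print(sense())
for n in ['side','top','wrist']:
    c=save(n,n+'0.png'); print(n,c['intrinsics'],c['distortion'],c['camera_from_world'])
E
```

```text
pics
{'time_s': 0.0, 'q': array([-1.39961709e+00,  2.59208143e-01,  2.07342986e-02,  1.33369588e+00,
       -6.49588105e-06,  1.41818131e+00]), 'joint_vel': array([-0.00091022, -0.00106625,  0.00036205,  0.00010111, -0.0016794 ,
       -0.00015006]), 'joint_efforts': array([-4.43925373e-04, -5.55639374e+01,  3.44527280e+01,  1.35685899e-02,
       -3.55863085e-04,  4.71805507e-06]), 'ee_pos': array([ 0.17492717, -0.52113489,  0.23064669]), 'tcp_rot': array([ 9.86923027e-01,  1.61190782e-01, -9.62171086e-06, -6.86637945e-04]), 'ft_force': array([-0.15211882, -0.30578093,  0.38968209]), 'torque': array([-0.02251421, -0.01250821, -0.04769189]), 'grip_width': 0.08551277970741322}
side [[488.75697974   0.         320.55304131]
 [  0.         488.75697974 199.11385413]
 [  0.           0.           1.        ]] [0.03242316 0.         0.         0.         0.        ] [[ 0.82428021 -0.56614331  0.00662508 -0.38307145]
 [ 0.28728815  0.42830494  0.8567499  -0.19439565]
 [-0.48788078 -0.70429868  0.51568955 -1.36273737]
 [ 0.          0.          0.          1.        ]]
top [[434.00533712   0.         320.32686415]
 [  0.         434.00533712 199.10211487]
 [  0.           0.           1.        ]] [0.02990733 0.         0.         0.         0.        ] [[-0.02862604 -0.99952065 -0.01179058  0.04627368]
 [ 0.99169911 -0.02987728  0.12506091 -0.46360445]
 [-0.12535324 -0.00811271  0.992079   -1.05296545]
 [ 0.          0.          0.          1.        ]]
wrist [[343.39786509   0.         318.87877778]
 [  0.         343.39786509 194.60533578]
 [  0.           0.           1.        ]] [0.01454622 0.         0.         0.         0.        ] [[ 3.18489891e-01 -9.47925829e-01 -9.01305756e-04 -5.49543304e-01]
 [ 9.10835939e-01  3.06291297e-01 -2.76701164e-01  3.61963294e-02]
 [ 2.62568243e-01  8.73055821e-02  9.60955594e-01 -3.77980605e-01]
 [ 0.00000000e+00  0.00000000e+00  0.00000000e+00  1.00000000e+00]]
```

View pics/top0.png

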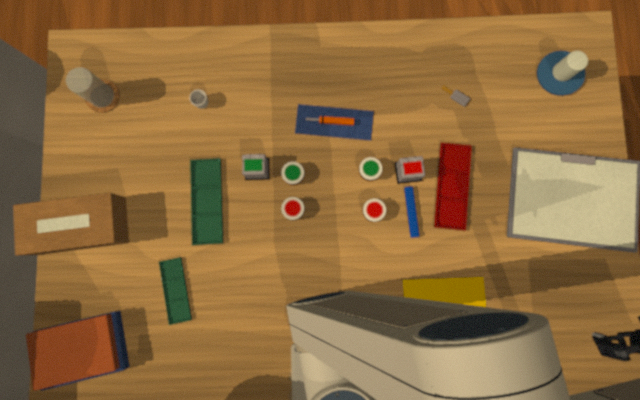

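View pics/side0.png

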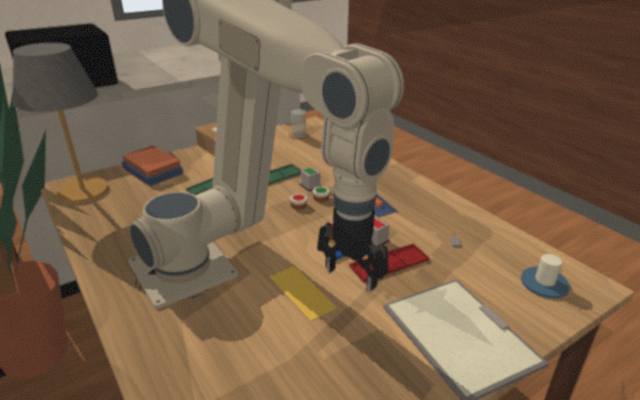

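View pics/wrist0.png

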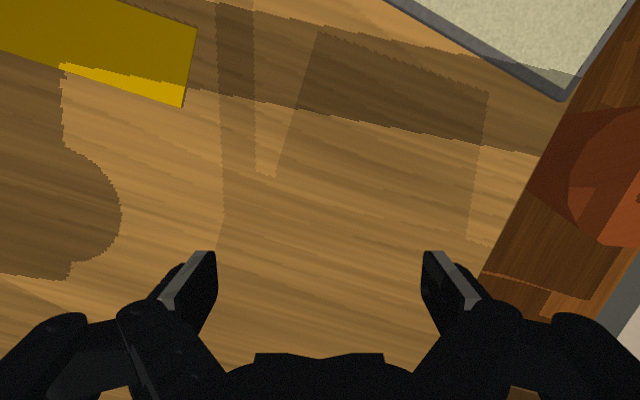

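The top picture shows the larger green tray at (207,201) and a smaller one at (176,290). The red tray is at (453,186). The jars are green at (292,172) and (371,168), and red at (292,208) and (374,210). The clickers are at (255,167) and (411,169). The blue pad with the orange stylus is at (335,122), and the yellow pad look-alike is at (444,292). I'll enlarge this area to confirm.

```bash
cat >> h.py <<'E'
def load(fn): return dict(np.load('pics/'+fn+'.npz'))
def ray(c,px):
    K,D,T=c['intrinsics'],c['distortion'],np.array(c['camera_from_world'])
    p=cv2.undistortPoints(np.array(px,float).reshape(-1,1,2),np.array(K),np.array(D)).reshape(-1,2)
    d=np.c_[p[:,0],-p[:,1],-np.ones(len(p))]
    R,t=T[:3,:3],T[:3,3]
    return -R.T@t, d@R
def onz(c,px,z):
    o,d=ray(c,px); return o+d*((z-o[2])/d[:,2])[:,None]
def deproj(c,u,v):
    o,d=ray(c,[[u,v]]); return (o+d*c['depth'][v,u])[0]
def mask(c,col,roi=None):
    h=cv2.cvtColor(c['image'],cv2.COLOR_RGB2HSV); H,S,V=[h[:,:,i].astype(int) for i in range(3)]
    m={'green':(H>50)&(H<85)&(S>110)&(V>50),'red':((H<6)|(H>172))&(S>150)&(V>60),'blue':(H>95)&(H<125)&(S>110),'orange':(H>=6)&(H<=14)&(S>190)&(V>120)}[col].astype(np.uint8)
    if roi is not None:
        z=np.zeros_like(m); a,b,e,f=roi; z[b:f,a:e]=m[b:f,a:e]; m=z
    return m
def comps(m,amin=30):
    n,l,s,ce=cv2.connectedComponentsWithStats(m)
    return [(s[i,4],ce[i].round(1).tolist(),s[i,:4].tolist(),(l==i).astype(np.uint8)) for i in range(1,n) if s[i,4]>=amin]
def rect(m):
    cs,_=cv2.findContours(m,cv2.RETR_EXTERNAL,cv2.CHAIN_APPROX_NONE); c=max(cs,key=cv2.contourArea); return cv2.minAreaRect(c)
E
python3 - <<'E'
from h import *
c=load('top0.png'); im=c['image'][:,:,::-1]
cv2.imwrite('pics/crop1.png',cv2.resize(im[85:250,150:490],None,fx=2.35,fy=2.35,interpolation=cv2.INTER_CUBIC))
for col in ['green','red','blue','orange']:
    for a,ce,b,m in comps(mask(c,col)):
        r=rect(m); p=onz(c,[ce],0.0)[0]; bp=cv2.boxPoints(r); w=onz(c,bp,0.0)
        print(col,a,ce,b,'z0',p.round(3),'depthpt',deproj(c,int(ce[0]),int(ce[1])).round(3))
E
```

```text
green 173 [252.9, 164.5] [245, 159, 17, 12] z0 [0.564 0.205 0.   ] depthpt [0.552 0.197 0.06 ]
green 1657 [206.4, 201.6] [192, 160, 30, 83] z0 [0.471 0.325 0.   ] depthpt [0.472 0.325 0.004]
green 164 [370.5, 167.6] [364, 161, 14, 14] z0 [ 0.546 -0.099  0.   ] depthpt [ 0.541 -0.094  0.037]
green 163 [292.3, 172.2] [285, 166, 15, 14] z0 [0.541 0.103 0.   ] depthpt [0.535 0.102 0.031]
green 929 [175.2, 290.7] [161, 259, 29, 64] z0 [0.249 0.401 0.   ] depthpt [0.251 0.401 0.003]
red 2544 [452.7, 186.2] [435, 143, 36, 87] z0 [ 0.492 -0.306  0.   ] depthpt [ 0.492 -0.304  0.001]
red 206 [412.4, 167.3] [403, 161, 19, 13] z0 [ 0.544 -0.207  0.   ] depthpt [ 0.533 -0.193  0.062]
red 184 [292.2, 207.8] [285, 201, 15, 15] z0 [0.448 0.105 0.   ] depthpt [0.447 0.104 0.031]
red 187 [374.2, 209.3] [367, 202, 15, 16] z0 [ 0.438 -0.104  0.   ] depthpt [ 0.436 -0.099  0.033]
blue 451 [557.0, 76.2] [538, 52, 46, 42] z0 [ 0.773 -0.594  0.   ] depthpt [ 0.765 -0.582  0.021]
blue 30 [307.5, 111.0] [301, 107, 12, 9] z0 [0.703 0.06  0.   ] depthpt [0.702 0.061 0.003]
blue 42 [359.9, 115.4] [354, 112, 12,
[... 1863 characters left out ...]
.403  0.08  -0.756]
orange 31 [206.7, 19.0] [204, 14, 9, 11] z0 [0.966 0.325 0.   ] depthpt [ 1.397  0.531 -0.746]
orange 72 [27.5, 34.5] [21, 26, 13, 18] z0 [0.934 0.8   0.   ] depthpt [ 1.347  1.33  -0.75 ]
orange 53 [632.6, 37.2] [628, 29, 9, 20] z0 [ 0.87  -0.795  0.   ] depthpt [ 1.236 -1.345 -0.744]
orange 39 [624.1, 36.2] [620, 30, 10, 14] z0 [ 0.874 -0.774  0.   ] depthpt [ 1.241 -1.309 -0.741]
orange 57 [622.7, 54.2] [617, 47, 12, 15] z0 [ 0.825 -0.765  0.   ] depthpt [ 1.163 -1.298 -0.748]
orange 186 [338.0, 120.2] [323, 117, 31, 8] z0 [ 0.675 -0.019  0.   ] depthpt [ 0.671 -0.019  0.016]
orange 3391 [73.0, 352.1] [34, 316, 80, 73] z0 [0.111 0.646 0.   ] depthpt [0.121 0.617 0.052]
```

View pics/crop1.png

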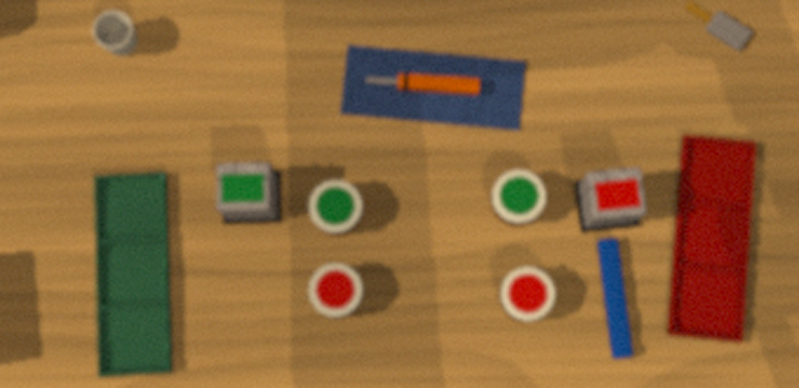

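>>> send_rows --plan '[{"rz": -1, "gripper": 1}, {"rz": -1}, {"rz": -1}, {"rz": -1}, {"rz": -1}, {"rz": -1}, {"rz": -1}, {"rz": -1}, {"rz": -1}, {"rz": -1}]'

```text
validation failed for argument at $.pl...
```

>>> send_rows --plan '[{"rz": -1}, {"rz": -1}, {"rz": -1}, {"rz": -1}, {"rz": -1}, {"rz": -1}, {"rz": -1}, {"rz": -1}, {"rz": -1}, {"rz": -1}]'

```text
validation failed for argument at $.pl...
```

>>> send_rows --plan '[{"rz": -1}, {"rz": -1}, {"rz": -1}, {"rz": -1}, {"rz": -1}, {"rz": -1}, {"rz": -0.9}]'

```text
validation failed for argument at $.pl...
```

>>> send_rows --plan '[{"dx": 0, "dy": 0, "dz": 0, "rx": 0, "ry": 0, "rz": -1, "gripper": 1}, {"dx": 0, "dy": 0, "dz": 0, "rx": 0, "ry": 0, "rz": -1, "gripper": 1}, {"dx": 0, "dy": 0, "dz": 0, "rx": 0, "ry": 0, "rz": -1, "gripper": 1}, {"dx": 0, "dy": 0, "dz": 0, "rx": 0, "ry": 0, "rz": -1, "gripper": 1}, {"dx": 0, "dy": 0, "dz": 0, "rx": 0, "ry": 0, "rz": -1, "gripper": 1}, {"dx": 0, "dy": 0, "dz": 0, "rx": 0, "ry": 0, "rz": -1, "gripper": 1}, {"dx": 0, "dy": 0, "dz": 0, "rx": 0, "ry": 0, "rz": -1, "gripper": 1}, {"dx": 0, "dy": 0, "dz": 0, "rx": 0, "ry": 0, "rz": -1, "gripper": 1}, {"dx": 0, "dy": 0, "dz": 0, "rx": 0, "ry": 0, "rz": -1, "gripper": 1}, {"dx": 0, "dy": 0, "dz": 0, "rx": 0, "ry": 0, "rz": -1, "gripper": 1}]'

```text
time_s: 1.4
ee_pos: [0.175, -0.5213, 0.231]
tcp_rot: [0.773, 0.634, 0.0, -0.0]
ft_force: [0.3, -0.3, -0.5]
grip_width: 0.0856
```

>>> send_rows --plan '[{"dx": 0, "dy": 0, "dz": 0, "rx": 0, "ry": 0, "rz": -1, "gripper": 1}, {"dx": 0, "dy": 0, "dz": 0, "rx": 0, "ry": 0, "rz": -1, "gripper": 1}, {"dx": 0, "dy": 0, "dz": 0, "rx": 0, "ry": 0, "rz": -1, "gripper": 1}, {"dx": 0, "dy": 0, "dz": 0, "rx": 0, "ry": 0, "rz": -1, "gripper": 1}, {"dx": 0, "dy": 0, "dz": 0, "rx": 0, "ry": 0, "rz": -1, "gripper": 1}, {"dx": 0, "dy": 0, "dz": 0, "rx": 0, "ry": 0, "rz": -1, "gripper": 1}, {"dx": 0, "dy": 0, "dz": 0, "rx": 0, "ry": 0, "rz": -1, "gripper": 1}, {"dx": 0, "dy": 0, "dz": 0, "rx": 0, "ry": 0, "rz": -1, "gripper": 1}, {"dx": 0, "dy": 0, "dz": 0, "rx": 0, "ry": 0, "rz": -1, "gripper": 1}, {"dx": 0, "dy": 0, "dz": 0, "rx": 0, "ry": 0, "rz": -1, "gripper": 1}]'

```text
time_s: 2.65
ee_pos: [0.175, -0.5213, 0.231]
tcp_rot: [0.352, 0.936, 0.0, -0.0]
ft_force: [-0.4, 0.3, -0.6]
grip_width: 0.0853
```

>>> send_rows --plan '[{"dx": 0, "dy": 0, "dz": 0, "rx": 0, "ry": 0, "rz": -1, "gripper": 1}, {"dx": 0, "dy": 0, "dz": 0, "rx": 0, "ry": 0, "rz": -1, "gripper": 1}, {"dx": 0, "dy": 0, "dz": 0, "rx": 0, "ry": 0, "rz": -1, "gripper": 1}, {"dx": 0, "dy": 0, "dz": 0, "rx": 0, "ry": 0, "rz": -1, "gripper": 1}, {"dx": 0, "dy": 0, "dz": 0, "rx": 0, "ry": 0, "rz": -1, "gripper": 1}, {"dx": 0, "dy": 0, "dz": 0, "rx": 0, "ry": 0, "rz": -1, "gripper": 1}, {"dx": 0, "dy": 0, "dz": 0, "rx": 0, "ry": 0, "rz": -0.87, "gripper": 1}]'

```text
time_s: 3.52
ee_pos: [0.175, -0.5213, 0.231]
tcp_rot: [0.0, 1.0, 0.0, -0.0]
ft_force: [0.0, 0.2, -0.6]
grip_width: 0.0853
```

>>> send_rows --plan '[{"dx": -0.8, "dy": 0.4, "dz": -0.3, "rx": 0, "ry": 0, "rz": 0, "gripper": 1}, {"dx": -0.8, "dy": 0.4, "dz": -0.3, "rx": 0, "ry": 0, "rz": 0, "gripper": 1}, {"dx": -0.6, "dy": 0.6, "dz": -0.3, "rx": 0, "ry": 0, "rz": 0, "gripper": 1}, {"dx": -0.5, "dy": 0.7, "dz": -0.3, "rx": 0, "ry": 0, "rz": 0, "gripper": 1}, {"dx": -0.5, "dy": 0.7, "dz": -0.3, "rx": 0, "ry": 0, "rz": 0, "gripper": 1}, {"dx": -0.4, "dy": 0.7, "dz": -0.2, "rx": 0, "ry": 0, "rz": 0, "gripper": 1}, {"dx": -0.2, "dy": 0.7, "dz": -0.1, "rx": 0, "ry": 0, "rz": 0, "gripper": 1}, {"dx": 0, "dy": 0.7, "dz": 0, "rx": 0, "ry": 0, "rz": 0, "gripper": 1}, {"dx": 0, "dy": 0.5, "dz": 0, "rx": 0, "ry": 0, "rz": 0, "gripper": 1}, {"dx": 0, "dy": 0, "dz": 0, "rx": 0, "ry": 0, "rz": 0, "gripper": 1}]'

```text
time_s: 4.78
ee_pos: [0.4042, -0.1967, 0.3397]
tcp_rot: [0.001, 1.0, -0.0, 0.0]
ft_force: [-0.1, -0.6, -0.6]
grip_width: 0.0855
```

```bash
python3 - <<'E'
from h import *
c=save('wrist','w1.png'); T=c['camera_from_world']; s=sense()
print(s['ee_pos'],s['q'],-T[:3,:3].T@T[:3,3],-T[2,:3])
E
```

```text
[ 0.40429563 -0.1977766   0.33947532] [-6.41694736e-01  7.44264802e-02  6.43714435e-02  1.56022022e+00
 -1.44699943e-04 -6.39420951e-01] [ 0.33391992 -0.19648739  0.4816765 ] [ 0.2759878  -0.00109129 -0.96116052]
```

View pics/w1.png

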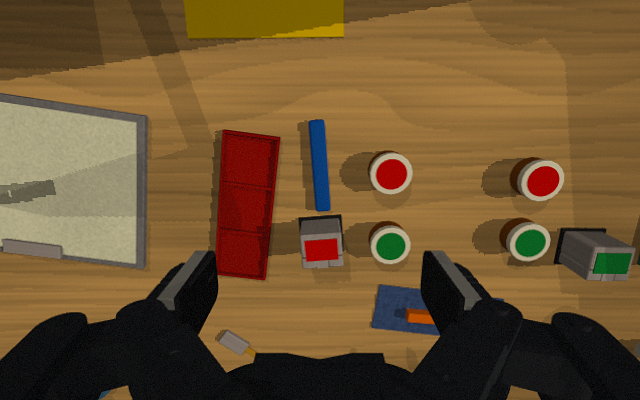

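```bash
python3 - <<'E'
from h import *
c=load('w1.png'); im=c['image'][:,:,::-1]
a=cv2.resize(im[205:280,285:360],(380,380),interpolation=cv2.INTER_CUBIC); b=cv2.resize(im[215:290,550:640],(400,333),interpolation=cv2.INTER_CUBIC)
o=np.zeros((380,790,3),np.uint8);o[:,:380]=a;o[:333,390:]=b
cv2.imwrite('pics/crop2.png',o)
E
```

```text
(no output)
```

View pics/crop2.png

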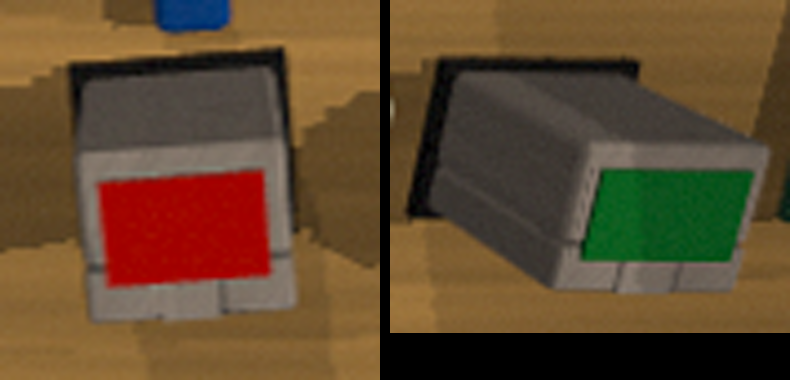

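```bash
cat > meas.py <<'E'
from h import *
import sys
def jars(c,amax=2500):
    for col in ['green','red']:
        for a,ce,b,m in comps(mask(c,col),80):
            if a>amax: continue
            r=rect(m); 
            print(col,a,np.round(r[0],1),np.round(r[1],1),'z.032',onz(c,[r[0]],0.032)[0].round(4),'z.06',onz(c,[r[0]],0.06)[0].round(4),'z.036',onz(c,[r[0]],0.036)[0].round(4))
def trays(c,amin=1200,z=0.012):
    for col in ['green','red']:
        for a,ce,b,m in comps(mask(c,col),amin):
            cs,_=cv2.findContours(m,cv2.RETR_EXTERNAL,cv2.CHAIN_APPROX_NONE); k=max(cs,key=cv2.contourArea).reshape(-1,2)
            w=onz(c,k,z)[:,:2].astype(np.float32); r=cv2.minAreaRect(w*1000); print('tray',col,a,np.round(r[0],1),np.round(r[1],1),round(r[2],1),'bp',cv2.boxPoints(r).round(0).tolist())
E
python3 - <<'E'
from meas import *
for f in ['top0.png','w1.png']:
    print(f); c=load(f); jars(c,700); trays(c)
E
```

```text
top0.png
green 173 [253.  164.5] [16. 11.] z.032 [0.5572 0.1994 0.032 ] z.06 [0.5513 0.1948 0.06  ] z.036 [0.5564 0.1987 0.036 ]
green 164 [370.5 167.5] [13. 13.] z.032 [ 0.5404 -0.0953  0.032 ] z.06 [ 0.5349 -0.0922  0.06  ] z.036 [ 0.5396 -0.0949  0.036 ]
green 163 [292.  172.5] [13. 14.] z.032 [0.5338 0.1017 0.032 ] z.06 [0.5285 0.0997 0.06  ] z.036 [0.533  0.1014 0.036 ]
red 206 [412.3 167.4] [11.6 18. ] z.032 [ 0.5375 -0.1996  0.032 ] z.06 [ 0.532  -0.1938  0.06  ] z.036 [ 0.5367 -0.1988  0.036 ]
red 184 [292. 208.] [14. 14.] z.032 [0.4443 0.1036 0.032 ] z.06 [0.4413 0.1015 0.06  ] z.036 [0.4439 0.1033 0.036 ]
red 187 [374.3 209.3] [14.8 14.1] z.032 [ 0.4351 -0.1001  0.032 ] z.06 [ 0.4323 -0.0969  0.06  ] z.036 [ 0.4347 -0.0996  0.036 ]
tray green 1657 [471.7 322.1] [209.6  72.1] 1.0 bp [[366.0, 356.0], [367.0, 284.0], [577.0, 288.0], [576.0, 360.0]]
tray red 2544 [ 491.5 -302.7] [ 77.4 215.1] 82.3 bp [[380.0, -327.0], [593.0, -355.0], [603.0, -279.0], [390.0, -250.0]]
w1.png
green 612 [530. 243.] [26. 28.] z.032 [0.5343 0.1007 0.032 ] z.06 [0.5218 0.0822 0.06  ] z.036 [0.5325 0.0981 0.036 ]
green 600 [390.5 246. ] [26. 27.] z.032 [ 0.5392 -0.0952  0.032 ] z.06 [ 0.5264 -0.1015  0.06  ] z.036 [ 0.5373 -0.0961  0.036 ]
green 692 [612. 263.] [20. 38.] z.032 [0.565  0.2213 0.032 ] z.06 [0.5506 0.1953 0.06  ] z.036 [0.5629 0.2176 0.036 ]
red 684 [321.1 249.7] [20.9 33. ] z.032 [ 0.5449 -0.194   0.032 ] z.06 [ 0.5317 -0.1941  0.06  ] z.036 [ 0.543 -0.194  0.036]
tray red 7819 [ 490.7 -303.5] [ 77.8 219.3] 82.2 bp [[377.0, -327.0], [594.0, -357.0], [605.0, -280.0], [387.0, -250.0]]
```

>>> send_rows --plan '[{"dx": -0.1, "dy": 0.33, "dz": 0.9, "rx": 0, "ry": 0, "rz": 0, "gripper": 1}, {"dx": -0.1, "dy": 0.33, "dz": 0.9, "rx": 0, "ry": 0, "rz": 0, "gripper": 1}, {"dx": -0.1, "dy": 0.33, "dz": 0.9, "rx": 0, "ry": 0, "rz": 0, "gripper": 1}, {"dx": -0.1, "dy": 0.33, "dz": 0.9, "rx": 0, "ry": 0, "rz": 0, "gripper": 1}, {"dx": -0.1, "dy": 0.3, "dz": 0.4, "rx": 0, "ry": 0, "rz": 0, "gripper": 1}, {"dx": 0, "dy": 0, "dz": 0.4, "rx": 0, "ry": 0, "rz": 0, "gripper": 1}, {"dx": 0, "dy": 0, "dz": 0, "rx": 0, "ry": 0, "rz": 0, "gripper": 1}]'

```text
time_s: 5.7
ee_pos: [0.4339, -0.1016, 0.0738]
tcp_rot: [0.002, 1.0, 0.001, -0.002]
ft_force: [-0.8, 0.3, -0.1]
grip_width: 0.0853
```

```bash
python3 - <<'E'
from h import *
c=save('wrist','w2.png'); print(sense()['ee_pos'],sense()['tcp_rot'])
E
```

```text
[ 0.43451655 -0.10189382  0.0749371 ] [ 2.43930075e-03  9.99996665e-01  2.81919193e-04 -7.99713913e-04]
```

View pics/w2.png

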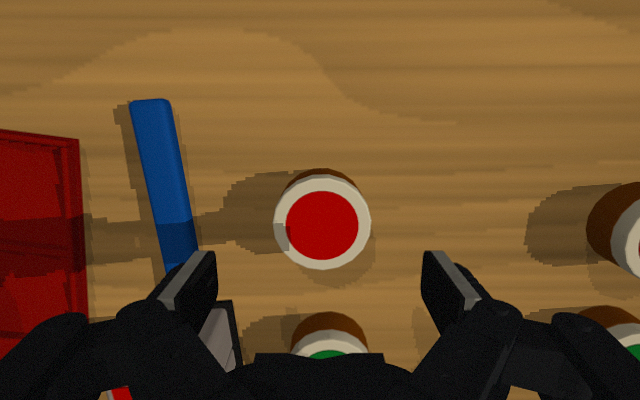

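>>> send_rows --plan '[{"dx": 0, "dy": 0.03, "dz": 0.55, "rx": 0, "ry": 0, "rz": 0, "gripper": 1}, {"dx": 0, "dy": 0, "dz": 0.5, "rx": 0, "ry": 0, "rz": 0, "gripper": 1}, {"dx": 0, "dy": 0, "dz": 0, "rx": 0, "ry": 0, "rz": 0, "gripper": 1}, {"dx": 0, "dy": 0, "dz": 0, "rx": 0, "ry": 0, "rz": 0, "gripper": 0}, {"dx": 0, "dy": 0, "dz": 0, "rx": 0, "ry": 0, "rz": 0, "gripper": 0}, {"dx": 0, "dy": 0, "dz": 0, "rx": 0, "ry": 0, "rz": 0, "gripper": 0}, {"dx": 0, "dy": 0, "dz": 0, "rx": 0, "ry": 0, "rz": 0, "gripper": 0}]' --grip_force 40

```text
time_s: 6.62
ee_pos: [0.4357, -0.1, 0.0141]
tcp_rot: [0.002, 1.0, -0.001, 0.001]
ft_force: [-2.2, -0.3, 9.8]
grip_width: 0.0556
```

>>> send_rows --plan '[{"dx": 0, "dy": 0, "dz": -0.5, "rx": 0, "ry": 0, "rz": 0, "gripper": 0}, {"dx": 0, "dy": 0, "dz": -0.5, "rx": 0, "ry": 0, "rz": 0, "gripper": 0}, {"dx": 0.05, "dy": -0.6, "dz": 0, "rx": 0, "ry": 0, "rz": 0, "gripper": 0}, {"dx": 0.05, "dy": -0.6, "dz": 0, "rx": 0, "ry": 0, "rz": 0, "gripper": 0}, {"dx": 0.05, "dy": -0.6, "dz": 0, "rx": 0, "ry": 0, "rz": 0, "gripper": 0}, {"dx": 0.05, "dy": -0.6, "dz": 0, "rx": 0, "ry": 0, "rz": 0, "gripper": 0}, {"dx": 0.05, "dy": -0.6, "dz": 0, "rx": 0, "ry": 0, "rz": 0, "gripper": 0}, {"dx": 0, "dy": -0.2, "dz": 0, "rx": 0, "ry": 0, "rz": 0, "gripper": 0}, {"dx": 0, "dy": 0, "dz": 0, "rx": 0, "ry": 0, "rz": 0, "gripper": 0}]'

```text
time_s: 7.75
ee_pos: [0.4189, -0.2917, 0.0727]
tcp_rot: [0.003, 1.0, -0.0, 0.0]
ft_force: [-0.3, 0.5, -0.6]
grip_width: 0.0553
```

```bash
python3 - <<'E'
from meas import *
c=save('wrist','w3.png'); print(sense()['ee_pos'],sense()['grip_width'],sense()['ft_force']);trays(c,3000)
E
```

```text
[ 0.41885269 -0.29086828  0.07258162] 0.055443712938787006 [ 0.97993045  0.36654113 -0.79521493]
tray red 6273 [ 411.8 -293. ] [76.6 61.6] 82.3 bp [[376.0, -327.0], [437.0, -335.0], [447.0, -259.0], [386.0, -251.0]]
tray red 7603 [ 461.8 -291.9] [67.4 67.2] 89.7 bp [[428.0, -325.0], [495.0, -326.0], [496.0, -258.0], [428.0, -258.0]]
tray red 3495 [ 513.3 -307.5] [77.6 54.3] 71.1 bp [[475.0, -335.0], [526.0, -353.0], [552.0, -280.0], [500.0, -262.0]]
```

View pics/w3.png

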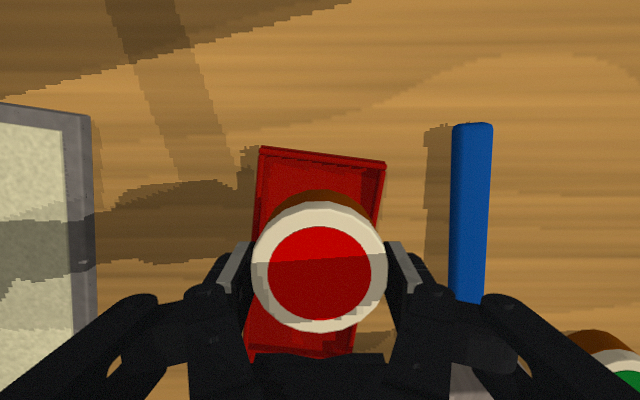

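>>> send_rows --plan '[{"dx": 0, "dy": -0.05, "dz": 0.5, "rx": 0, "ry": 0, "rz": 0, "gripper": 0}, {"dx": 0, "dy": 0, "dz": 0.4, "rx": 0, "ry": 0, "rz": 0, "gripper": 0}, {"dx": 0, "dy": 0, "dz": 0, "rx": 0, "ry": 0, "rz": 0, "gripper": 0}, {"dx": 0, "dy": 0, "dz": 0, "rx": 0, "ry": 0, "rz": 0, "gripper": 1}, {"dx": 0, "dy": 0, "dz": 0, "rx": 0, "ry": 0, "rz": 0, "gripper": 1}, {"dx": 0, "dy": 0, "dz": 0, "rx": 0, "ry": 0, "rz": 0, "gripper": 1}, {"dx": 0, "dy": 0, "dz": -0.5, "rx": 0, "ry": 0, "rz": 0, "gripper": 1}, {"dx": 0, "dy": 0, "dz": -1, "rx": 0, "ry": 0, "rz": 0, "gripper": 1}, {"dx": 0, "dy": 0, "dz": 0, "rx": 0, "ry": 0, "rz": 0, "gripper": 1}]'

```text
time_s: 8.93
ee_pos: [0.4206, -0.296, 0.1127]
tcp_rot: [0.002, 1.0, -0.003, 0.003]
ft_force: [0.2, -0.1, -0.4]
grip_width: 0.0851
```

```bash
python3 - <<'E'
from meas import *
c=save('wrist','w4.png'); print(sense()['ee_pos'],sense()['grip_width'],sense()['ft_force']);trays(c,3000);jars(c)
c=save('top','top1.png');jars(c)
E
```

```text
[ 0.41970691 -0.29519628  0.11046533] 0.08560031266173483 [-0.93989264 -0.14387959 -0.72512374]
tray red 15546 [ 473.4 -301.5] [ 76.7 185.5] 82.3 bp [[376.0, -327.0], [560.0, -352.0], [571.0, -276.0], [387.0, -251.0]]
green 177 [253.  164.5] [11. 16.] z.032 [0.5572 0.1994 0.032 ] z.06 [0.5513 0.1948 0.06  ] z.036 [0.5564 0.1987 0.036 ]
green 1683 [206.4 201.2] [82.  28.5] z.032 [0.4678 0.3162 0.032 ] z.06 [0.4642 0.3085 0.06  ] z.036 [0.4673 0.3151 0.036 ]
green 163 [371.  167.5] [13. 14.] z.032 [ 0.5404 -0.0966  0.032 ] z.06 [ 0.5349 -0.0935  0.06  ] z.036 [ 0.5396 -0.0961  0.036 ]
green 163 [292.3 172.2] [13.9 13.6] z.032 [0.5344 0.1011 0.032 ] z.06 [0.5291 0.0991 0.06  ] z.036 [0.5337 0.1008 0.036 ]
green 938 [174.9 290. ] [61.9 20.5] z.032 [0.2532 0.3912 0.032 ] z.06 [0.2551 0.3816 0.06  ] z.036 [0.2534 0.3898 0.036 ]
red 1849 [452.9 185.9] [31.5 83.7] z.032 [ 0.4876 -0.2972  0.032 ] z.06 [ 0.4835 -0.2888  0.06  ] z.036 [ 0.487 -0.296  0.036]
red 205 [412.4 167.3] [11.6 17.9] z.032 [ 0.5375 -0.1998  0.032 ] z.06 [ 0.5321 -0.1939  0.06  ] z.036 [ 0.5367 -0.1989  0.036 ]
red 186 [292.2 207.8] [14.1 14.8] z.032 [0.4449 0.1029 0.032 ] z.06 [0.4419 0.1009 0.06  ] z.036 [0.4445 0.1026 0.036 ]
red 104 [454. 217.] [ 8. 14.] z.032 [ 0.4102 -0.2947  0.032 ] z.06 [ 0.4081 -0.2864  0.06  ] z.036 [ 0.4099 -0.2935  0.036 ]
```

View pics/w4.png

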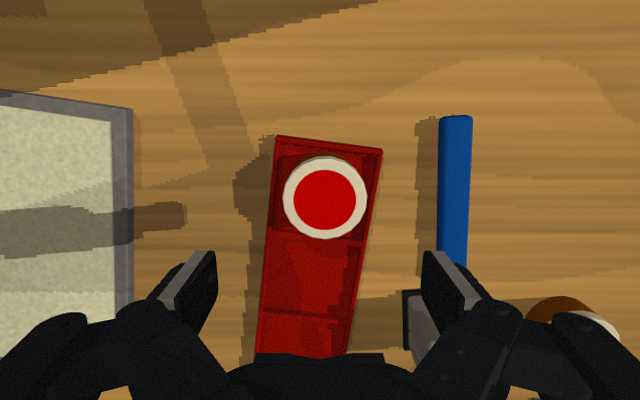

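>>> send_rows --plan '[{"dx": -0.05, "dy": 0.8, "dz": 0, "rx": 0, "ry": 0, "rz": 0, "gripper": 1}, {"dx": -0.05, "dy": 0.8, "dz": 0, "rx": 0, "ry": 0, "rz": 0, "gripper": 1}, {"dx": -0.05, "dy": 0.8, "dz": 0, "rx": 0, "ry": 0, "rz": 0, "gripper": 1}, {"dx": -0.05, "dy": 0.8, "dz": 0, "rx": 0, "ry": 0, "rz": 0, "gripper": 1}, {"dx": -0.05, "dy": 0.8, "dz": 0, "rx": 0, "ry": 0, "rz": 0, "gripper": 1}, {"dx": -0.05, "dy": 0.8, "dz": 0, "rx": 0, "ry": 0, "rz": 0, "gripper": 1}, {"dx": -0.05, "dy": 0.8, "dz": 0, "rx": 0, "ry": 0, "rz": 0, "gripper": 1}, {"dx": -0.05, "dy": 0.8, "dz": 0, "rx": 0, "ry": 0, "rz": 0, "gripper": 1}, {"dx": 0, "dy": 0.2, "dz": 0.5, "rx": 0, "ry": 0, "rz": 0, "gripper": 1}, {"dx": 0, "dy": 0, "dz": 0, "rx": 0, "ry": 0, "rz": 0, "gripper": 1}]'

```text
time_s: 10.28
ee_pos: [0.4423, 0.1022, 0.076]
tcp_rot: [0.001, 1.0, -0.0, -0.003]
ft_force: [-0.3, 0.2, 0.8]
grip_width: 0.085
```

```bash
python3 - <<'E'
from meas import *
c=save('wrist','w5.png'); print(sense()['ee_pos'],sense()['q']);jars(c,20000)
E
```

```text
[0.44318326 0.10154673 0.0772121 ] [ 4.04186500e-02  2.05208169e-01 -4.70512254e-01  8.98824604e-01
 -1.49967221e-04  4.33969206e-02]
green 6569 [614.5 223. ] [272.  49.] z.032 [0.4423 0.2708 0.032 ] z.06 [0.4318 0.2455 0.06  ] z.036 [0.4408 0.2672 0.036 ]
green 1282 [318. 344.] [28. 62.] z.032 [0.5245 0.1015 0.032 ] z.06 [0.5018 0.1016 0.06  ] z.036 [0.5213 0.1015 0.036 ]
green 225 [  4.9 345. ] [14.  26.2] z.032 [ 0.5238 -0.0967  0.032 ] z.06 [ 0.5011 -0.0668  0.06  ] z.036 [ 0.5205 -0.0924  0.036 ]
red 3829 [320.5 226.5] [67. 71.] z.032 [0.4444 0.1031 0.032 ] z.06 [0.4336 0.103  0.06  ] z.036 [0.4428 0.1031 0.036 ]
```

>>> send_rows --plan '[{"dx": 0, "dy": 0.02, "dz": 0.55, "rx": 0, "ry": 0, "rz": 0, "gripper": 1}, {"dx": 0, "dy": 0, "dz": 0.5, "rx": 0, "ry": 0, "rz": 0, "gripper": 1}, {"dx": 0, "dy": 0, "dz": 0, "rx": 0, "ry": 0, "rz": 0, "gripper": 1}, {"dx": 0, "dy": 0, "dz": 0, "rx": 0, "ry": 0, "rz": 0, "gripper": 0}, {"dx": 0, "dy": 0, "dz": 0, "rx": 0, "ry": 0, "rz": 0, "gripper": 0}, {"dx": 0, "dy": 0, "dz": 0, "rx": 0, "ry": 0, "rz": 0, "gripper": 0}, {"dx": 0, "dy": 0, "dz": 0, "rx": 0, "ry": 0, "rz": 0, "gripper": 0}, {"dx": 0, "dy": 0, "dz": -0.5, "rx": 0, "ry": 0, "rz": 0, "gripper": 0}, {"dx": 0, "dy": 0, "dz": -0.5, "rx": 0, "ry": 0, "rz": 0, "gripper": 0}, {"dx": 0, "dy": 0, "dz": 0, "rx": 0, "ry": 0, "rz": 0, "gripper": 0}]'

```text
time_s: 11.58
ee_pos: [0.4461, 0.1028, 0.078]
tcp_rot: [0.002, 1.0, 0.0, 0.003]
ft_force: [0.3, 1.1, -0.2]
grip_width: 0.0553
```

>>> send_rows --plan '[{"dx": 0, "dy": -0.8, "dz": 0, "rx": 0, "ry": 0, "rz": 0, "gripper": 0}, {"dx": 0, "dy": -0.8, "dz": 0, "rx": 0, "ry": 0, "rz": 0, "gripper": 0}, {"dx": 0, "dy": -0.8, "dz": 0, "rx": 0, "ry": 0, "rz": 0, "gripper": 0}, {"dx": 0, "dy": -0.8, "dz": 0, "rx": 0, "ry": 0, "rz": 0, "gripper": 0}, {"dx": 0, "dy": -0.8, "dz": 0, "rx": 0, "ry": 0, "rz": 0, "gripper": 0}, {"dx": 0, "dy": -0.8, "dz": 0, "rx": 0, "ry": 0, "rz": 0, "gripper": 0}, {"dx": 0, "dy": -0.8, "dz": 0, "rx": 0, "ry": 0, "rz": 0, "gripper": 0}, {"dx": 0, "dy": -0.8, "dz": 0, "rx": 0, "ry": 0, "rz": 0, "gripper": 0}, {"dx": 0, "dy": -0.53, "dz": 0, "rx": 0, "ry": 0, "rz": 0, "gripper": 0}]'

```text
time_s: 12.7
ee_pos: [0.4424, -0.3152, 0.0748]
tcp_rot: [0.003, 1.0, -0.0, -0.0]
ft_force: [0.8, 0.1, -0.1]
grip_width: 0.0554
```

>>> send_rows --plan '[{"dx": -0.6, "dy": 0, "dz": 0, "rx": 0, "ry": 0, "rz": 0, "gripper": 0}, {"dx": -0.6, "dy": 0, "dz": 0, "rx": 0, "ry": 0, "rz": 0, "gripper": 0}, {"dx": -0.6, "dy": 0, "dz": 0, "rx": 0, "ry": 0, "rz": 0, "gripper": 0}, {"dx": -0.12, "dy": 0, "dz": 0, "rx": 0, "ry": 0, "rz": 0, "gripper": 0}, {"dx": 0, "dy": 0, "dz": 0, "rx": 0, "ry": 0, "rz": 0, "gripper": 0}]'

```text
time_s: 13.32
ee_pos: [0.5577, -0.3132, 0.0745]
tcp_rot: [0.002, 1.0, 0.0, -0.001]
ft_force: [-0.6, -0.2, -1.1]
grip_width: 0.055
```

```bash
python3 - <<'E'
from meas import *
c=save('wrist','w6.png'); print(sense()['ee_pos'],sense()['grip_width'])
E
```

```text
[ 0.55719444 -0.31326271  0.07476875] 0.055110154045631125
```

View pics/w6.png

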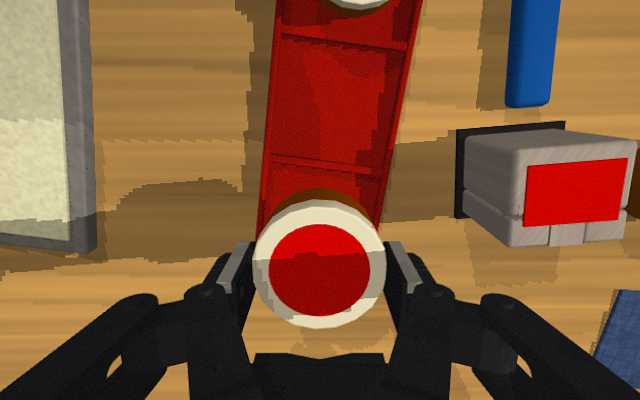

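>>> send_rows --plan '[{"dx": -0.08, "dy": 0, "dz": 0.5, "rx": 0, "ry": 0, "rz": 0, "gripper": 0}, {"dx": 0, "dy": 0, "dz": 0.42, "rx": 0, "ry": 0, "rz": 0, "gripper": 0}, {"dx": 0, "dy": 0, "dz": 0, "rx": 0, "ry": 0, "rz": 0, "gripper": 0}, {"dx": 0, "dy": 0, "dz": 0, "rx": 0, "ry": 0, "rz": 0, "gripper": 1}, {"dx": 0, "dy": 0, "dz": 0, "rx": 0, "ry": 0, "rz": 0, "gripper": 1}, {"dx": 0, "dy": 0, "dz": 0, "rx": 0, "ry": 0, "rz": 0, "gripper": 1}, {"dx": 0, "dy": 0, "dz": -0.5, "rx": 0, "ry": 0, "rz": 0, "gripper": 1}, {"dx": 0, "dy": 0, "dz": -1, "rx": 0, "ry": 0, "rz": 0, "gripper": 1}, {"dx": 0, "dy": 0, "dz": 0, "rx": 0, "ry": 0, "rz": 0, "gripper": 1}]'

```text
time_s: 14.5
ee_pos: [0.5648, -0.3149, 0.1153]
tcp_rot: [0.002, 1.0, -0.003, 0.003]
ft_force: [0.2, 0.5, -0.1]
grip_width: 0.0858
```

```bash
python3 - <<'E'
from meas import *
c=save('wrist','w7.png'); print(sense()['ee_pos'],sense()['grip_width'])
c=save('top','top2.png');jars(c,240)
E
```

```text
[ 0.56380775 -0.31422412  0.11254885] 0.08560560165581631
green 177 [253.  164.5] [11. 16.] z.032 [0.5572 0.1994 0.032 ] z.06 [0.5513 0.1948 0.06  ] z.036 [0.5564 0.1987 0.036 ]
green 163 [370.5 167.5] [13. 13.] z.032 [ 0.5404 -0.0953  0.032 ] z.06 [ 0.5349 -0.0922  0.06  ] z.036 [ 0.5396 -0.0949  0.036 ]
green 163 [292.5 172. ] [14. 13.] z.032 [0.535  0.1004 0.032 ] z.06 [0.5297 0.0984 0.06  ] z.036 [0.5343 0.1002 0.036 ]
red 230 [444.  165.3] [10.5 44.3] z.032 [ 0.5402 -0.2786  0.032 ] z.06 [ 0.5347 -0.2707  0.06  ] z.036 [ 0.5394 -0.2775  0.036 ]
red 99 [454.7 154.5] [ 7.8 14.4] z.032 [ 0.5669 -0.3068  0.032 ] z.06 [ 0.5607 -0.2982  0.06  ] z.036 [ 0.566  -0.3056  0.036 ]
red 208 [412.3 167.3] [11.6 18. ] z.032 [ 0.5376 -0.1996  0.032 ] z.06 [ 0.5321 -0.1937  0.06  ] z.036 [ 0.5368 -0.1987  0.036 ]
```

View pics/w7.png

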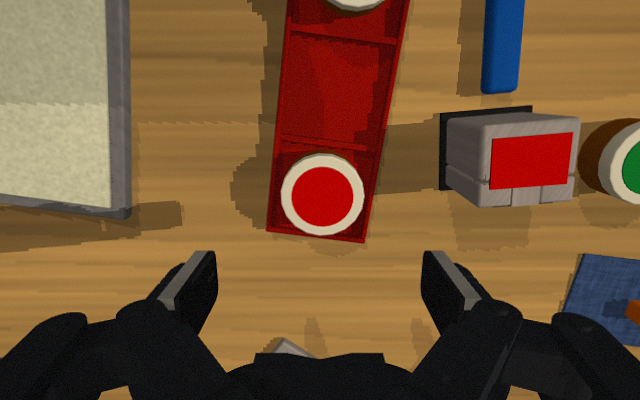

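>>> send_rows --plan '[{"dx": 0.1, "dy": 0.8, "dz": 0, "rx": 0, "ry": 0, "rz": 0, "gripper": 1}, {"dx": 0.1, "dy": 0.8, "dz": 0, "rx": 0, "ry": 0, "rz": 0, "gripper": 1}, {"dx": 0.1, "dy": 0.8, "dz": 0, "rx": 0, "ry": 0, "rz": 0, "gripper": 1}, {"dx": 0.1, "dy": 0.8, "dz": 0, "rx": 0, "ry": 0, "rz": 0, "gripper": 1}, {"dx": 0, "dy": 0.45, "dz": 0, "rx": 0, "ry": 0, "rz": 0, "gripper": 1}, {"dx": 0, "dy": 0, "dz": 0.55, "rx": 0, "ry": 0, "rz": 0, "gripper": 1}, {"dx": 0, "dy": 0, "dz": 0, "rx": 0, "ry": 0, "rz": 0, "gripper": 1}]'

```text
time_s: 15.48
ee_pos: [0.5376, -0.0934, 0.0743]
tcp_rot: [0.002, 1.0, 0.001, -0.003]
ft_force: [0.1, 0.1, 0.5]
grip_width: 0.0854
```

```bash
python3 - <<'E'
from meas import *
c=save('wrist','w8.png'); print(sense()['ee_pos'],sense()['grip_width']);jars(c,20000)
E
```

```text
[ 0.53854741 -0.09404573  0.07577236] 0.08531783973406552
green 3858 [315.5 227. ] [68. 71.] z.032 [ 0.5393 -0.0953  0.032 ] z.06 [ 0.5286 -0.095   0.06  ] z.036 [ 0.5378 -0.0953  0.036 ]
green 495 [632.5 223.5] [49. 13.] z.032 [0.5376 0.0841 0.032 ] z.06 [0.5271 0.0572 0.06  ] z.036 [0.5361 0.0803 0.036 ]
red 10308 [ 27.5 154. ] [308.  55.] z.032 [ 0.497  -0.2491  0.032 ] z.06 [ 0.4926 -0.2255  0.06  ] z.036 [ 0.4964 -0.2457  0.036 ]
red 5443 [110.5 234.6] [ 59.2 101. ] z.032 [ 0.5435 -0.213   0.032 ] z.06 [ 0.5321 -0.1948  0.06  ] z.036 [ 0.5418 -0.2104  0.036 ]
```

View pics/w8.png

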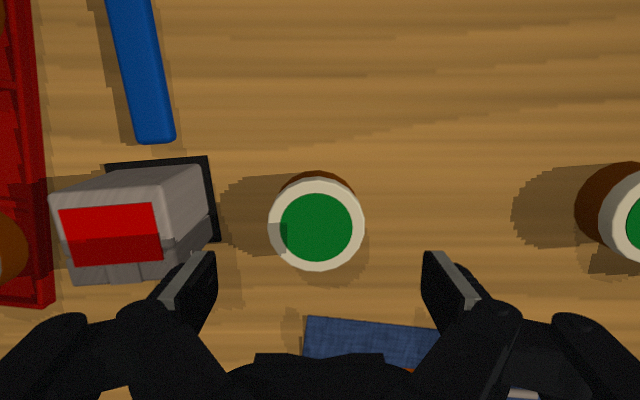

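>>> send_rows --plan '[{"dx": -0.01, "dy": 0, "dz": 0.55, "rx": 0, "ry": 0, "rz": 0, "gripper": 1}, {"dx": 0, "dy": 0, "dz": 0.48, "rx": 0, "ry": 0, "rz": 0, "gripper": 1}, {"dx": 0, "dy": 0, "dz": 0, "rx": 0, "ry": 0, "rz": 0, "gripper": 1}, {"dx": 0, "dy": 0, "dz": 0, "rx": 0, "ry": 0, "rz": 0, "gripper": 0}, {"dx": 0, "dy": 0, "dz": 0, "rx": 0, "ry": 0, "rz": 0, "gripper": 0}, {"dx": 0, "dy": 0, "dz": 0, "rx": 0, "ry": 0, "rz": 0, "gripper": 0}, {"dx": 0, "dy": 0, "dz": 0, "rx": 0, "ry": 0, "rz": 0, "gripper": 0}, {"dx": 0, "dy": 0, "dz": -0.5, "rx": 0, "ry": 0, "rz": 0, "gripper": 0}, {"dx": 0, "dy": 0, "dz": -0.9, "rx": 0, "ry": 0, "rz": 0, "gripper": 0}, {"dx": 0, "dy": 0, "dz": 0, "rx": 0, "ry": 0, "rz": 0, "gripper": 0}]'

```text
time_s: 16.77
ee_pos: [0.5427, -0.0953, 0.1042]
tcp_rot: [0.002, 1.0, -0.001, 0.004]
ft_force: [0.0, 0.6, -0.1]
grip_width: 0.0556
```

>>> send_rows --plan '[{"dx": 0, "dy": 0.8, "dz": 0, "rx": 0, "ry": 0, "rz": 0, "gripper": 0}, {"dx": 0, "dy": 0.8, "dz": 0, "rx": 0, "ry": 0, "rz": 0, "gripper": 0}, {"dx": 0, "dy": 0.8, "dz": 0, "rx": 0, "ry": 0, "rz": 0, "gripper": 0}, {"dx": 0, "dy": 0.8, "dz": 0, "rx": 0, "ry": 0, "rz": 0, "gripper": 0}, {"dx": 0, "dy": 0.8, "dz": 0, "rx": 0, "ry": 0, "rz": 0, "gripper": 0}, {"dx": 0, "dy": 0.8, "dz": 0, "rx": 0, "ry": 0, "rz": 0, "gripper": 0}, {"dx": 0, "dy": 0.8, "dz": 0, "rx": 0, "ry": 0, "rz": 0, "gripper": 0}, {"dx": 0, "dy": 0.8, "dz": 0, "rx": 0, "ry": 0, "rz": 0, "gripper": 0}, {"dx": 0, "dy": 0.57, "dz": 0, "rx": 0, "ry": 0, "rz": 0, "gripper": 0}, {"dx": 0, "dy": 0, "dz": 0, "rx": 0, "ry": 0, "rz": 0, "gripper": 0}]'

```text
time_s: 18.02
ee_pos: [0.5414, 0.3259, 0.0989]
tcp_rot: [0.0, 1.0, 0.0, -0.0]
ft_force: [-0.5, 0.4, -0.8]
grip_width: 0.055
```

```bash
python3 - <<'E'
from meas import *
c=save('wrist','w9.png'); print(sense()['ee_pos'],sense()['grip_width']);trays(c,2000)
E
```

```text
[0.54147258 0.3244568  0.09890599] 0.05516562179842025
tray green 21962 [487.2 324.8] [143.6  76.2] 1.7 bp [[414.0, 361.0], [417.0, 285.0], [560.0, 289.0], [558.0, 365.0]]
tray green 3911 [572.4 160. ] [56.7 37.3] 89.8 bp [[554.0, 132.0], [591.0, 132.0], [591.0, 188.0], [554.0, 188.0]]
tray green 7282 [595.  325.8] [74.2 74.5] 90.0 bp [[558.0, 289.0], [632.0, 289.0], [632.0, 363.0], [558.0, 363.0]]
```

View pics/w9.png

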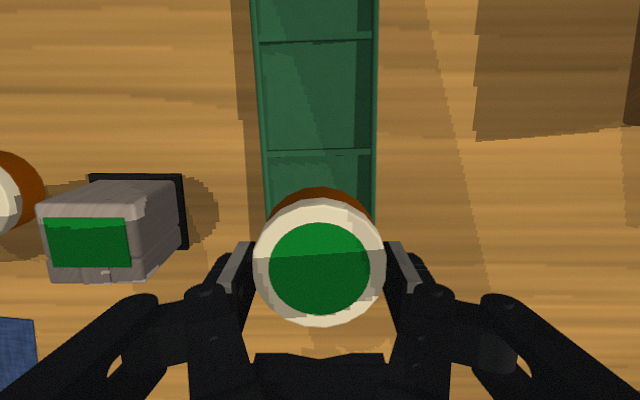

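```bash
python3 - <<'E'
from meas import *
c=load('w9.png')
for p in [(318,151),(315,40),(250,40),(378,40),(262,150),(377,150)]: print(p,onz(c,[p],0.012)[0].round(4))
E
```

```text
(318, 151) [0.5065 0.3252 0.012 ]
(315, 40) [0.4383 0.3235 0.012 ]
(250, 40) [0.4383 0.2837 0.012 ]
(378, 40) [0.4384 0.3621 0.012 ]
(262, 150) [0.5058 0.2878 0.012 ]
(377, 150) [0.5058 0.3647 0.012 ]
```

>>> send_rows --plan '[{"dx": -0.04, "dy": 0.03, "dz": 0.6, "rx": 0, "ry": 0, "rz": 0, "gripper": 0}, {"dx": 0, "dy": 0, "dz": 0.5, "rx": 0, "ry": 0, "rz": 0, "gripper": 0}, {"dx": 0, "dy": 0, "dz": 0.23, "rx": 0, "ry": 0, "rz": 0, "gripper": 0}, {"dx": 0, "dy": 0, "dz": 0, "rx": 0, "ry": 0, "rz": 0, "gripper": 0}, {"dx": 0, "dy": 0, "dz": 0, "rx": 0, "ry": 0, "rz": 0, "gripper": 1}, {"dx": 0, "dy": 0, "dz": 0, "rx": 0, "ry": 0, "rz": 0, "gripper": 1}, {"dx": 0, "dy": 0, "dz": 0, "rx": 0, "ry": 0, "rz": 0, "gripper": 1}, {"dx": 0, "dy": 0, "dz": -0.5, "rx": 0, "ry": 0, "rz": 0, "gripper": 1}, {"dx": 0, "dy": 0, "dz": -1, "rx": 0, "ry": 0, "rz": 0, "gripper": 1}, {"dx": 0, "dy": 0, "dz": 0, "rx": 0, "ry": 0, "rz": 0, "gripper": 1}]'

```text
time_s: 19.32
ee_pos: [0.5465, 0.3266, 0.1144]
tcp_rot: [0.002, 1.0, 0.002, 0.004]
ft_force: [-0.3, 0.1, -1.0]
grip_width: 0.0854
```

```bash
python3 - <<'E'
from meas import *
c=save('wrist','w10.png'); print(sense()['ee_pos'],sense()['grip_width'])
c=save('top','top3.png');jars(c,240)
E
```

```text
[0.54542904 0.32608383 0.11182759] 0.08551641803268345
green 177 [253.  164.5] [11. 16.] z.032 [0.5572 0.1994 0.032 ] z.06 [0.5513 0.1948 0.06  ] z.036 [0.5564 0.1987 0.036 ]
green 185 [203.  170.5] [15. 14.] z.032 [0.5457 0.325  0.032 ] z.06 [0.54   0.3172 0.06  ] z.036 [0.5449 0.3239 0.036 ]
green 168 [292.3 172.1] [13.9 13.9] z.032 [0.5348 0.1009 0.032 ] z.06 [0.5294 0.0989 0.06  ] z.036 [0.534  0.1007 0.036 ]
red 182 [458.  156.5] [15. 14.] z.032 [ 0.5614 -0.3147  0.032 ] z.06 [ 0.5553 -0.3058  0.06  ] z.036 [ 0.5605 -0.3134  0.036 ]
red 204 [412.3 167.3] [11.7 17.9] z.032 [ 0.5375 -0.1996  0.032 ] z.06 [ 0.5321 -0.1937  0.06  ] z.036 [ 0.5368 -0.1987  0.036 ]
red 194 [453.5 214. ] [14.8 14.8] z.032 [ 0.4176 -0.294   0.032 ] z.06 [ 0.4153 -0.2857  0.06  ] z.036 [ 0.4173 -0.2928  0.036 ]
```

View pics/w10.png

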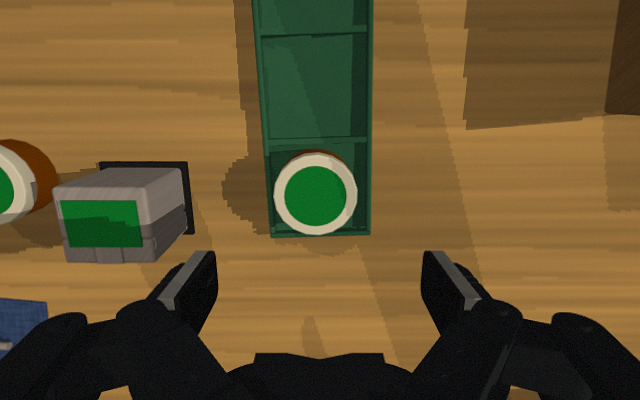

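>>> send_rows --plan '[{"dx": 0.05, "dy": -0.8, "dz": 0, "rx": 0, "ry": 0, "rz": 0, "gripper": 1}, {"dx": 0.05, "dy": -0.8, "dz": 0, "rx": 0, "ry": 0, "rz": 0, "gripper": 1}, {"dx": 0.05, "dy": -0.8, "dz": 0, "rx": 0, "ry": 0, "rz": 0, "gripper": 1}, {"dx": 0.03, "dy": -0.8, "dz": 0, "rx": 0, "ry": 0, "rz": 0, "gripper": 1}, {"dx": 0, "dy": -0.56, "dz": 0, "rx": 0, "ry": 0, "rz": 0, "gripper": 1}, {"dx": 0, "dy": 0, "dz": 0.55, "rx": 0, "ry": 0, "rz": 0, "gripper": 1}, {"dx": 0, "dy": 0, "dz": 0, "rx": 0, "ry": 0, "rz": 0, "gripper": 1}]'

```text
time_s: 20.3
ee_pos: [0.5305, 0.0995, 0.0737]
tcp_rot: [0.002, 1.0, -0.0, -0.003]
ft_force: [-0.2, 1.4, 1.4]
grip_width: 0.0855
```

```bash
python3 - <<'E'
from meas import *
c=save('wrist','w11.png'); print(sense()['ee_pos'],sense()['grip_width']);jars(c,20000)
E
```

```text
[0.53139074 0.09988642 0.07514599] 0.08549084754092534
green 276 [637.7 167.8] [ 9.9 52.9] z.032 [0.4985 0.2711 0.032 ] z.06 [0.4928 0.245  0.06  ] z.036 [0.4977 0.2674 0.036 ]
green 3846 [322.5 230.5] [67. 71.] z.032 [0.5341 0.1015 0.032 ] z.06 [0.523  0.1012 0.06  ] z.036 [0.5325 0.1014 0.036 ]
green 3858 [513.5 282.5] [53. 91.] z.032 [0.5676 0.2152 0.032 ] z.06 [0.5514 0.1977 0.06  ] z.036 [0.5653 0.2127 0.036 ]
green 253 [624.  271.7] [11.9 32.4] z.032 [0.5604 0.2781 0.032 ] z.06 [0.5453 0.251  0.06  ] z.036 [0.5583 0.2742 0.036 ]
green 120 [623.5 283.5] [ 3. 31.] z.032 [0.5681 0.2796 0.032 ] z.06 [0.5519 0.2523 0.06  ] z.036 [0.5658 0.2757 0.036 ]
```

View pics/w11.png

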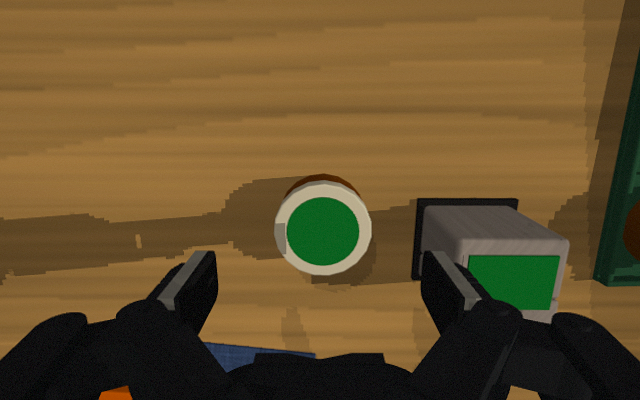

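>>> send_rows --plan '[{"dx": -0.04, "dy": 0.01, "dz": 0, "rx": 0, "ry": 0, "rz": 0, "gripper": 0.85}, {"dx": 0, "dy": 0, "dz": 0, "rx": 0, "ry": 0, "rz": 0, "gripper": 0.85}, {"dx": 0, "dy": 0, "dz": 0.55, "rx": 0, "ry": 0, "rz": 0, "gripper": 0.85}, {"dx": 0, "dy": 0, "dz": 0.47, "rx": 0, "ry": 0, "rz": 0, "gripper": 0.85}, {"dx": 0, "dy": 0, "dz": 0, "rx": 0, "ry": 0, "rz": 0, "gripper": 0.85}, {"dx": 0, "dy": 0, "dz": 0, "rx": 0, "ry": 0, "rz": 0, "gripper": 0}, {"dx": 0, "dy": 0, "dz": 0, "rx": 0, "ry": 0, "rz": 0, "gripper": 0}, {"dx": 0, "dy": 0, "dz": 0, "rx": 0, "ry": 0, "rz": 0, "gripper": 0}, {"dx": 0, "dy": 0, "dz": 0, "rx": 0, "ry": 0, "rz": 0, "gripper": 0}]'

```text
time_s: 21.48
ee_pos: [0.536, 0.1007, 0.0168]
tcp_rot: [0.002, 1.0, 0.0, 0.001]
ft_force: [-0.5, 0.9, 7.3]
grip_width: 0.0554
```

>>> send_rows --plan '[{"dx": 0, "dy": 0, "dz": -0.5, "rx": 0, "ry": 0, "rz": 0, "gripper": 0}, {"dx": 0, "dy": 0, "dz": -0.9, "rx": 0, "ry": 0, "rz": 0, "gripper": 0}, {"dx": 0, "dy": 0, "dz": 0, "rx": 0, "ry": 0, "rz": 0, "gripper": 0}]'

```text
time_s: 21.85
ee_pos: [0.5375, 0.1007, 0.1038]
tcp_rot: [0.002, 1.0, 0.0, 0.004]
ft_force: [0.8, 0.7, -0.6]
grip_width: 0.0548
```

>>> send_rows --plan '[{"dx": 0.38, "dy": 0.61, "dz": 0, "rx": 0, "ry": 0, "rz": 0, "gripper": 0}, {"dx": 0.38, "dy": 0.61, "dz": 0, "rx": 0, "ry": 0, "rz": 0, "gripper": 0}, {"dx": 0.38, "dy": 0.61, "dz": 0, "rx": 0, "ry": 0, "rz": 0, "gripper": 0}, {"dx": 0.38, "dy": 0.61, "dz": 0, "rx": 0, "ry": 0, "rz": 0, "gripper": 0}, {"dx": 0.38, "dy": 0.61, "dz": 0, "rx": 0, "ry": 0, "rz": 0, "gripper": 0}, {"dx": 0.38, "dy": 0.61, "dz": 0, "rx": 0, "ry": 0, "rz": 0, "gripper": 0}, {"dx": 0, "dy": 0, "dz": 0, "rx": 0, "ry": 0, "rz": 0, "gripper": 0}]'

```text
time_s: 22.72
ee_pos: [0.3974, 0.3225, 0.099]
tcp_rot: [0.0, 1.0, 0.0, -0.0]
ft_force: [0.6, -0.2, -1.5]
grip_width: 0.0549
```

```bash
python3 - <<'E'
from meas import *
c=save('wrist','w12.png'); print(sense()['ee_pos'],sense()['grip_width']);trays(c,2000)
E
```

```text
[0.3982789  0.32146202 0.09902049] 0.0552727829612622
tray green 8102 [297.8 408. ] [61.2 54. ] 10.3 bp [[263.0, 429.0], [273.0, 376.0], [333.0, 387.0], [323.0, 440.0]]
tray green 4109 [386. 322.] [48.6 76.1] 1.9 bp [[361.0, 359.0], [363.0, 283.0], [412.0, 285.0], [409.0, 361.0]]
tray green 7300 [451.9 322.5] [74.6 74.4] 0.0 bp [[415.0, 360.0], [415.0, 285.0], [489.0, 285.0], [489.0, 360.0]]
```

View pics/w12.png

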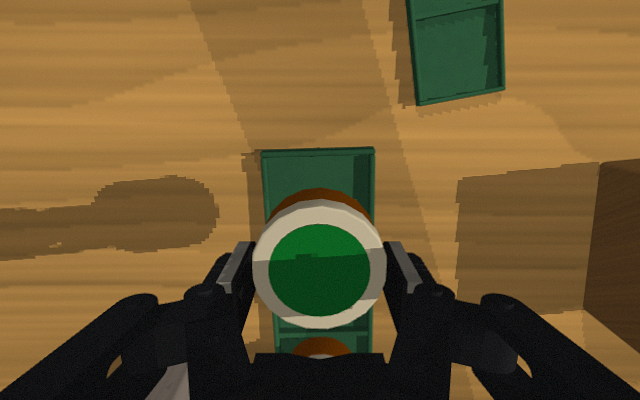

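>>> send_rows --plan '[{"dx": -0.04, "dy": 0, "dz": 0.6, "rx": 0, "ry": 0, "rz": 0, "gripper": 0}, {"dx": 0, "dy": 0, "dz": 0.5, "rx": 0, "ry": 0, "rz": 0, "gripper": 0}, {"dx": 0, "dy": 0, "dz": 0.23, "rx": 0, "ry": 0, "rz": 0, "gripper": 0}, {"dx": 0, "dy": 0, "dz": 0, "rx": 0, "ry": 0, "rz": 0, "gripper": 0}, {"dx": 0, "dy": 0, "dz": 0, "rx": 0, "ry": 0, "rz": 0, "gripper": 1}, {"dx": 0, "dy": 0, "dz": 0, "rx": 0, "ry": 0, "rz": 0, "gripper": 1}, {"dx": 0, "dy": 0, "dz": 0, "rx": 0, "ry": 0, "rz": 0, "gripper": 1}, {"dx": 0, "dy": 0, "dz": -0.5, "rx": 0, "ry": 0, "rz": 0, "gripper": 1}, {"dx": 0, "dy": 0, "dz": -1, "rx": 0, "ry": 0, "rz": 0, "gripper": 1}, {"dx": 0, "dy": 0, "dz": 0, "rx": 0, "ry": 0, "rz": 0, "gripper": 1}]'

```text
time_s: 24.02
ee_pos: [0.4035, 0.3219, 0.1138]
tcp_rot: [0.002, 1.0, 0.002, 0.003]
ft_force: [0.7, 0.1, -0.5]
grip_width: 0.0854
```

```bash
python3 - <<'E'
from meas import *
c=save('wrist','w13.png'); print(sense()['ee_pos'],sense()['grip_width'])
c=save('top','top4.png');jars(c,240);
c=save('side','side1.png')
E
```

```text
[0.40247314 0.32131659 0.11152091] 0.08567342212771416
green 175 [253.  164.5] [11. 16.] z.032 [0.5572 0.1994 0.032 ] z.06 [0.5513 0.1948 0.06  ] z.036 [0.5564 0.1987 0.036 ]
green 164 [203.  171.5] [13. 14.] z.032 [0.5431 0.325  0.032 ] z.06 [0.5375 0.3171 0.06  ] z.036 [0.5423 0.3239 0.036 ]
red 185 [458.  156.5] [15. 14.] z.032 [ 0.5614 -0.3147  0.032 ] z.06 [ 0.5553 -0.3058  0.06  ] z.036 [ 0.5605 -0.3134  0.036 ]
red 209 [412.5 167.3] [11.7 18.1] z.032 [ 0.5376 -0.2     0.032 ] z.06 [ 0.5322 -0.1942  0.06  ] z.036 [ 0.5369 -0.1992  0.036 ]
red 195 [453.5 213.5] [15. 15.] z.032 [ 0.4189 -0.294   0.032 ] z.06 [ 0.4165 -0.2857  0.06  ] z.036 [ 0.4185 -0.2929  0.036 ]
```

View pics/w13.png

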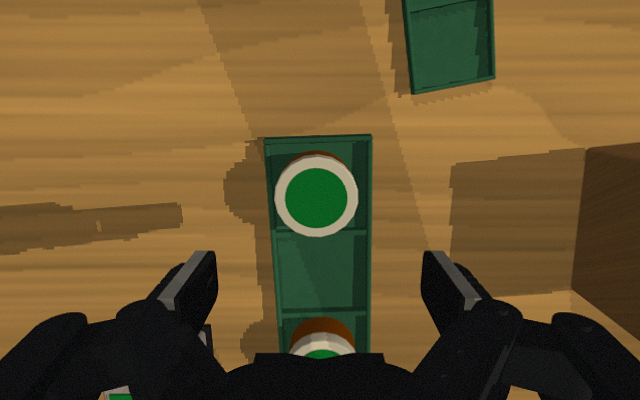

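View pics/top4.png

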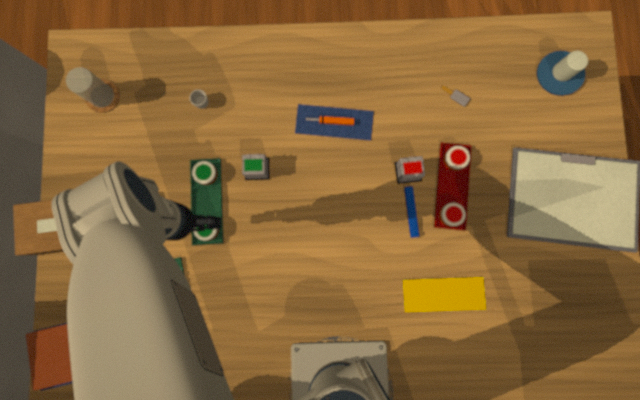

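View pics/side1.png

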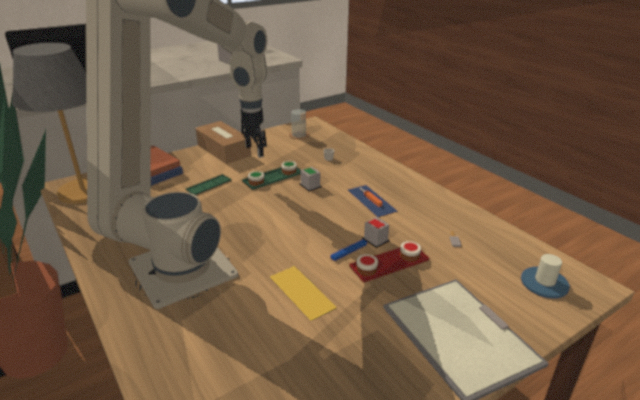

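All four jars are seated in their nests, seen in the top view at (203,172), (205,230), (458,157) and (453,214). No other jars are on the table. Next I'll look at the stylus and the clickers.

>>> send_rows --plan '[{"dx": -0.4, "dy": -0.65, "dz": -0.3, "rx": 0, "ry": 0, "rz": 0, "gripper": 1}, {"dx": -0.4, "dy": -0.65, "dz": -0.3, "rx": 0, "ry": 0, "rz": 0, "gripper": 1}, {"dx": -0.4, "dy": -0.65, "dz": -0.3, "rx": 0, "ry": 0, "rz": 0, "gripper": 1}, {"dx": -0.4, "dy": -0.65, "dz": -0.3, "rx": 0, "ry": 0, "rz": 0, "gripper": 1}, {"dx": -0.4, "dy": -0.65, "dz": -0.3, "rx": 0, "ry": 0, "rz": 0, "gripper": 1}, {"dx": -0.4, "dy": -0.65, "dz": -0.3, "rx": 0, "ry": 0, "rz": 0, "gripper": 1}, {"dx": -0.4, "dy": -0.65, "dz": -0.3, "rx": 0, "ry": 0, "rz": 0, "gripper": 1}, {"dx": -0.3, "dy": -0.65, "dz": 0, "rx": 0, "ry": 0, "rz": 0, "gripper": 1}, {"dx": 0, "dy": 0, "dz": 0, "rx": 0, "ry": 0, "rz": 0, "gripper": 1}]'

```text
time_s: 25.3
ee_pos: [0.5869, 0.0055, 0.2333]
tcp_rot: [0.004, 1.0, 0.0, -0.002]
ft_force: [-0.1, 1.1, -0.2]
grip_width: 0.0853
```

```bash
python3 - <<'E'
from meas import *
c=save('wrist','w14.png'); print(sense()['ee_pos'],sense()['grip_width'])
E
```

```text
[0.58617298 0.00695165 0.23353951] 0.08550865150463602
```

View pics/w14.png

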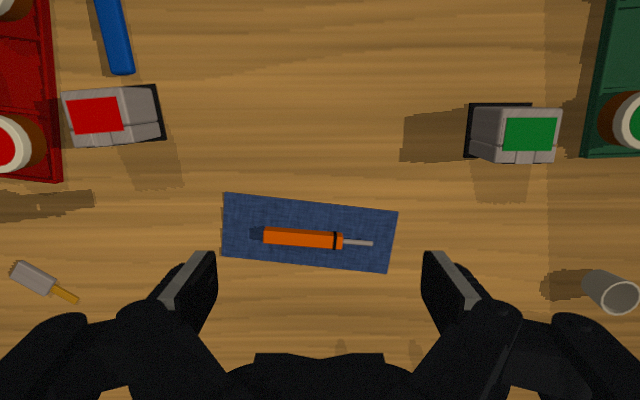

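```bash
python3 - <<'E'
from meas import *
c=load('w14.png'); im=c['image'][:,:,::-1]
m=mask(c,'orange',(230,200,400,280)); r=rect(m); print(r, onz(c,cv2.boxPoints(r),0.019).round(4).tolist(), 'ctr',onz(c,[r[0]],0.017))
print('tip',onz(c,[[372,243]],0.012))
print('pad',onz(c,[[224,192],[398,212],[387,274],[221,255]],0.003).round(4).tolist())
a=cv2.resize(im[70:160,50:175],(750,540),interpolation=cv2.INTER_CUBIC);cv2.imwrite('pics/cr.png',a)
a=cv2.resize(im[90:170,455:575],(750,500),interpolation=cv2.INTER_CUBIC);cv2.imwrite('pics/cg.png',a)
a=cv2.resize(im[180:280,210:410],(800,400),interpolation=cv2.INTER_CUBIC);cv2.imwrite('pics/cs.png',a)
E
```

```text
((297.94451904296875, 237.18472290039062), (70.01348114013672, 16.432559967041016), 4.635463237762451) [[0.6736, -0.0587, 0.019], [0.654, -0.0562, 0.019], [0.6613, 0.0211, 0.019], [0.6811, 0.0197, 0.019]] ctr [[ 0.66828885 -0.01873756  0.017     ]]
tip [[0.67812864 0.06555647 0.012     ]]
pad [[0.6189, -0.1015, 0.003], [0.6439, 0.0954, 0.003], [0.7226, 0.0865, 0.003], [0.6962, -0.1114, 0.003]]
```

View pics/cr.png

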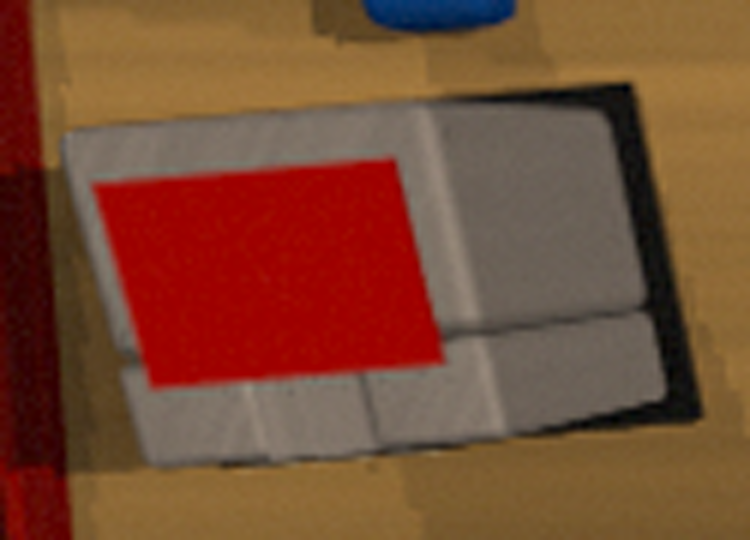

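View pics/cg.png

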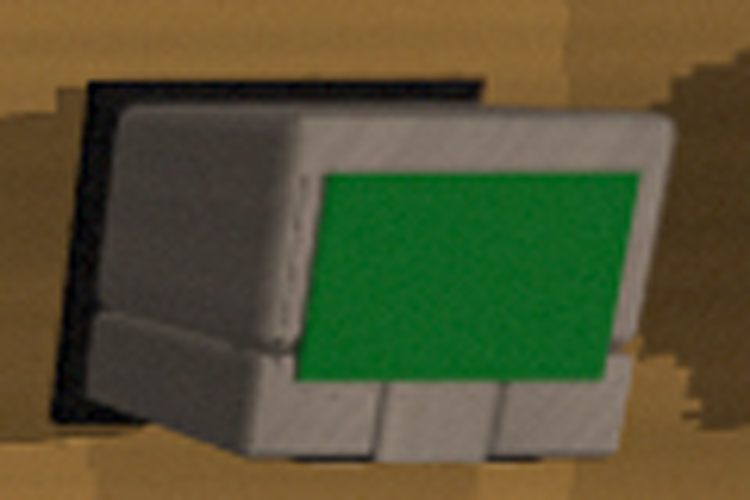

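View pics/cs.png

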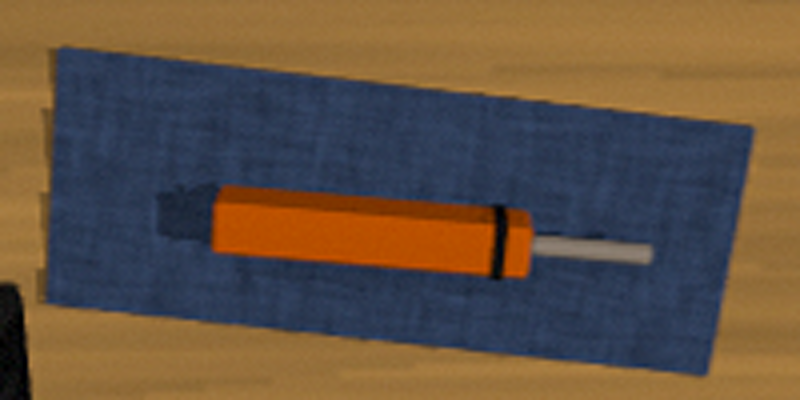

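```bash
python3 - <<'E'
from meas import *
c=load('w14.png')
for n,p in [('red',[[75.8,147.5],[134.2,142.8],[120,86.7],[60.8,91.7],[104.2,145.5]]),('green',[[495,162.8],[554.5,162.3],[563,107.9],[503,107.9],[524.6,163.6]])]:
    w=onz(c,p,0.06)[:,:2]; f=w[1]-w[0]; s=w[2]-w[1]; s2=w[3]-w[0]
    nrm=-(s+s2)/2; nrm/=np.linalg.norm(nrm)
    print(n,w.round(4).tolist(),'len',np.linalg.norm(f),np.linalg.norm(s),np.linalg.norm(s2),'centre',w[:4].mean(0).round(4),'ang front edge',np.degrees(np.arctan2(f[1],f[0])),'ang normal',np.degrees(np.arctan2(nrm[1],nrm[0])))
    for a,ce,b,m in comps(mask(c,n),100):
        cs,_=cv2.findContours(m,cv2.RETR_EXTERNAL,cv2.CHAIN_APPROX_NONE); k=max(cs,key=cv2.contourArea).reshape(-1,2)
        q=onz(c,k,0.06)[:,:2].astype(np.float32)*1000; print('  tag',a,ce,[np.round(v,1) for v in cv2.minAreaRect(q)])
w=onz(c,[[263.2,236.8],[342.5,241.7]],0.019)[:,:2]; t=onz(c,[[373,243.3]],0.013)[0,:2]
print(w.round(4),t.round(4),np.linalg.norm(w[1]-w[0]),np.linalg.norm(t-w[0]), np.degrees(np.arctan2(*(w[1]-w[0])[::-1])),np.degrees(np.arctan2(*(t-w[0])[::-1])),'origin',w.mean(0))
E
```

```text
red [[0.5603, -0.2163], [0.5563, -0.1628], [0.5075, -0.1675], [0.5116, -0.2194], [0.5586, -0.1904]] len 0.05366189403486701 0.04895322542943148 0.048788447354892336 centre [ 0.5339 -0.1915] ang front edge 94.32131492597738 ang normal 4.515934356942815
  tag 6815 [30.3, 83.5] [array([ 514.6, -247.5]), array([ 55.5, 158.7]), np.float64(78.1)]
  tag 1752 [94.6, 115.1] [array([ 531.8, -193.8]), array([29.9, 45.1]), np.float64(4.4)]
  tag 428 [5.8, 147.6] [array([ 560.5, -278. ]), array([12.1, 35.6]), np.float64(75.4)]
green [[0.577, 0.1687], [0.577, 0.2231], [0.5283, 0.2217], [0.5277, 0.1691], [0.578, 0.196]] len 0.054411219349975525 0.04869824423809076 0.04927825648075143 centre [0.5525 0.1956] ang front edge 90.00225436292412 ang normal 0.6060476554655516
  tag 2779 [623.1, 50.2] [array([479.1, 261.3]), array([73.4, 33.3]), np.float64(8.8)]
  tag 247 [635.4, 123.8] [array([543.3, 287.1]), array([30.7,  7.6]), np.float64(13.9)]
  tag 1631 [529.1, 133.9] [array([551.1, 195.7]), array([44.3, 28.6]), np.float64(89.5)]
  tag 399 [611.5, 151.2] [array([566.5, 274.7]), array([10.8, 46. ]), np.float64(1.9)]
[[ 0.6667 -0.0574]
 [ 0.6732  0.0313]] [0.6781 0.0665] 0.08891428387836228 0.12446753538366295 85.78189931263063 84.76223202412486 origin [ 0.66997111 -0.01306432]
```

>>> send_rows --plan '[{"dx": -0.69, "dy": -0.29, "dz": 0, "rx": 0, "ry": 0, "rz": 0, "gripper": 1}, {"dx": -0.69, "dy": -0.29, "dz": 0, "rx": 0, "ry": 0, "rz": 0, "gripper": 1}, {"dx": 0, "dy": 0, "dz": 0.2, "rx": 0, "ry": 0, "rz": 1, "gripper": 1}, {"dx": 0, "dy": 0, "dz": 0.2, "rx": 0, "ry": 0, "rz": 1, "gripper": 1}, {"dx": 0, "dy": 0, "dz": 0.2, "rx": 0, "ry": 0, "rz": 1, "gripper": 1}, {"dx": 0, "dy": 0, "dz": 0.2, "rx": 0, "ry": 0, "rz": 1, "gripper": 1}, {"dx": 0, "dy": 0, "dz": 0.2, "rx": 0, "ry": 0, "rz": 1, "gripper": 1}, {"dx": 0, "dy": 0, "dz": 0.2, "rx": 0, "ry": 0, "rz": 1, "gripper": 1}, {"dx": 0, "dy": 0, "dz": 0.2, "rx": 0, "ry": 0, "rz": 1, "gripper": 1}, {"dx": 0, "dy": 0, "dz": 0.2, "rx": 0, "ry": 0, "rz": 1, "gripper": 1}]'

```text
time_s: 26.6
ee_pos: [0.6681, -0.0255, 0.1382]
tcp_rot: [0.409, 0.912, -0.0, -0.001]
ft_force: [0.2, 0.5, 0.2]
grip_width: 0.0859
```

>>> send_rows --plan '[{"dx": 0, "dy": 0, "dz": 0.1, "rx": 0, "ry": 0, "rz": 1, "gripper": 1}, {"dx": 0, "dy": 0, "dz": 0.1, "rx": 0, "ry": 0, "rz": 1, "gripper": 1}, {"dx": 0, "dy": 0, "dz": 0.1, "rx": 0, "ry": 0, "rz": 1, "gripper": 1}, {"dx": 0, "dy": 0, "dz": 0.1, "rx": 0, "ry": 0, "rz": 1, "gripper": 1}, {"dx": 0, "dy": 0, "dz": 0.1, "rx": 0, "ry": 0, "rz": 1, "gripper": 1}, {"dx": 0, "dy": 0, "dz": 0.1, "rx": 0, "ry": 0, "rz": 1, "gripper": 1}, {"dx": 0, "dy": 0, "dz": 0, "rx": 0, "ry": 0, "rz": 1, "gripper": 1}, {"dx": 0, "dy": 0, "dz": 0, "rx": 0, "ry": 0, "rz": 0.8, "gripper": 1}, {"dx": 0, "dy": 0, "dz": 0, "rx": 0, "ry": 0, "rz": 0, "gripper": 1}]'

```text
time_s: 27.72
ee_pos: [0.6682, -0.0258, 0.1028]
tcp_rot: [0.737, 0.676, -0.0, -0.001]
ft_force: [-0.6, 0.3, -0.5]
grip_width: 0.0856
```

```bash
cat >> meas.py <<'E'
from scipy.spatial.transform import Rotation as Rn
def st():
    s=sense(); R=Rn.from_quat(s['tcp_rot']).as_matrix(); print(s['time_s'],'pos',s['ee_pos'].round(4),'yaw',round(float(np.degrees(np.arctan2(R[1,0],R[0,0]))),2),'tilt',R[:2,2].round(4),'grip',round(float(s['grip_width']),4),'F',s['ft_force'].round(2)); return s,R
E
python3 - <<'E'
from meas import *
c=save('wrist','w15.png'); st()
m=mask(c,'orange'); 
for a,ce,b,mm in comps(m,200):
    r=rect(mm); print(a,r,onz(c,[r[0]],0.019))
E
```

```text
27.775 pos [ 0.6683 -0.026   0.1029] yaw 85.14 tilt [-0.0013  0.0004] grip 0.0857 F [-0.37 -0.46 -0.66]
268 ((323.5, 122.0), (12.0, 23.0), 90.0) [[0.67540878 0.02764241 0.019     ]]
2447 ((323.5, 189.5), (109.0, 23.0), 90.0) [[ 0.67172796 -0.01728306  0.019     ]]
```

View pics/w15.png

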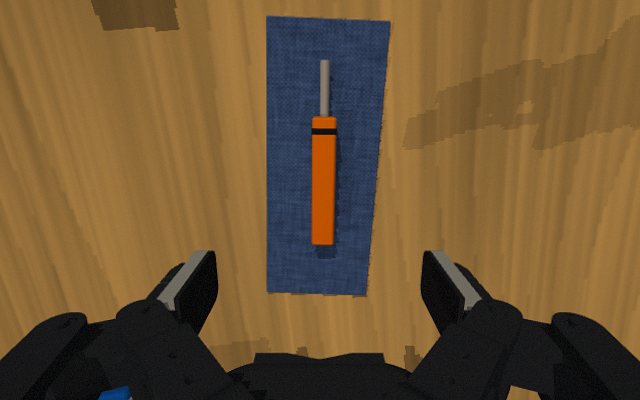

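>>> send_rows --plan '[{"dx": 0, "dy": 0.04, "dz": 0.6, "rx": 0, "ry": 0, "rz": 0, "gripper": 1}, {"dx": 0, "dy": 0, "dz": 0.6, "rx": 0, "ry": 0, "rz": 0, "gripper": 1}, {"dx": 0, "dy": 0, "dz": 0.4, "rx": 0, "ry": 0, "rz": 0, "gripper": 0.5}, {"dx": 0, "dy": 0, "dz": 0, "rx": 0, "ry": 0, "rz": 0, "gripper": 0.5}, {"dx": 0, "dy": 0, "dz": 0, "rx": 0, "ry": 0, "rz": 0, "gripper": 0.4}]'

```text
time_s: 28.4
ee_pos: [0.6718, -0.0272, 0.0085]
tcp_rot: [0.737, 0.676, 0.0, 0.0]
ft_force: [0.6, 0.4, -0.1]
grip_width: 0.0343
```

```bash
python3 - <<'E'
from meas import *
st()
E
```

```text
28.4 pos [ 0.6718 -0.0272  0.0085] yaw 85.04 tilt [ 0.0011 -0.0001] grip 0.0343 F [ 0.59  0.43 -0.11]
```

Now close firmly and lift.

>>> send_rows --plan '[{"dx": 0, "dy": 0, "dz": 0, "rx": 0, "ry": 0, "rz": 0, "gripper": 0}, {"dx": 0, "dy": 0, "dz": 0, "rx": 0, "ry": 0, "rz": 0, "gripper": 0}, {"dx": 0, "dy": 0, "dz": 0, "rx": 0, "ry": 0, "rz": 0, "gripper": 0}, {"dx": 0, "dy": 0, "dz": 0, "rx": 0, "ry": 0, "rz": 0, "gripper": 0}, {"dx": 0, "dy": 0, "dz": -0.3, "rx": 0, "ry": 0, "rz": 0, "gripper": 0}, {"dx": 0, "dy": 0, "dz": -0.5, "rx": 0, "ry": 0, "rz": 0, "gripper": 0}, {"dx": 0, "dy": 0, "dz": -0.5, "rx": 0, "ry": 0, "rz": 0, "gripper": 0}, {"dx": 0, "dy": 0, "dz": -0.5, "rx": 0, "ry": 0, "rz": 0, "gripper": 0}, {"dx": 0, "dy": 0, "dz": 0, "rx": 0, "ry": 0, "rz": 0, "gripper": 0}]' --grip_force 80

```text
time_s: 29.52
ee_pos: [0.6727, -0.0276, 0.1187]
tcp_rot: [0.737, 0.675, 0.002, 0.002]
ft_force: [0.9, 0.1, -1.0]
grip_width: 0.0136
```

```bash
python3 - <<'E'
from meas import *
st(); save('wrist','w16.png'); c=save('top','top5.png'); save('side','side2.png')
jars(c,240)
E
```

```text
29.525 pos [ 0.6727 -0.0276  0.1187] yaw 84.98 tilt [ 0.0053 -0.0009] grip 0.0136 F [ 0.87  0.08 -0.97]
green 175 [253.  164.4] [10.3 16.6] z.032 [0.5576 0.1994 0.032 ] z.06 [0.5516 0.1948 0.06  ] z.036 [0.5567 0.1988 0.036 ]
green 167 [203.  171.5] [13. 14.] z.032 [0.5431 0.325  0.032 ] z.06 [0.5375 0.3171 0.06  ] z.036 [0.5423 0.3239 0.036 ]
red 183 [458.  156.5] [15. 14.] z.032 [ 0.5614 -0.3147  0.032 ] z.06 [ 0.5553 -0.3058  0.06  ] z.036 [ 0.5605 -0.3134  0.036 ]
red 205 [412.4 167.3] [11.6 18.1] z.032 [ 0.5375 -0.1998  0.032 ] z.06 [ 0.5321 -0.1939  0.06  ] z.036 [ 0.5367 -0.1989  0.036 ]
red 195 [453.5 214. ] [14.8 14.8] z.032 [ 0.4176 -0.294   0.032 ] z.06 [ 0.4153 -0.2857  0.06  ] z.036 [ 0.4173 -0.2928  0.036 ]
```

View pics/w16.png

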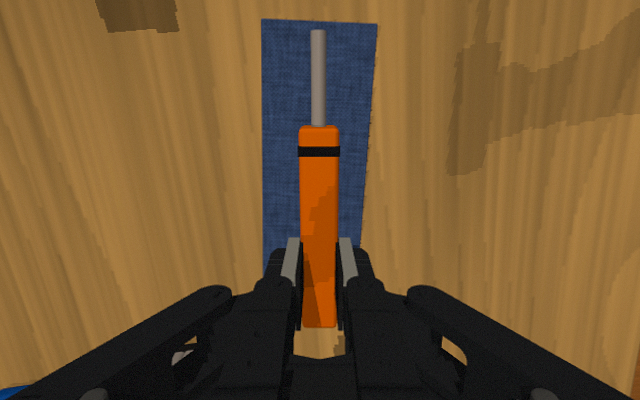

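```bash
python3 - <<'E'
from meas import *
c=load('w16.png')
for u,v in [(318,34),(318,60),(318,90),(318,120),(318,140),(318,170),(318,200),(318,230),(318,250)]: print((u,v),c['image'][v,u],deproj(c,u,v).round(4))
jars(load('top5.png'))
E
```

```text
(318, 34) [142 131 118] [0.6802 0.0638 0.1236]
(318, 60) [144 129 117] [0.6794 0.0549 0.1236]
(318, 90) [140 127 116] [0.6784 0.0443 0.1231]
(318, 120) [138 125 114] [0.6775 0.0332 0.1239]
(318, 140) [195  84   0] [0.6768 0.026  0.1285]
(318, 170) [196  86   0] [0.6758 0.0141 0.1273]
(318, 200) [188  82   0] [0.6747 0.0016 0.127 ]
(318, 230) [171  75   0] [ 0.6736 -0.0108  0.1286]
(318, 250) [172  73   0] [ 0.6728 -0.0201  0.1278]
green 175 [253.  164.4] [10.3 16.6] z.032 [0.5576 0.1994 0.032 ] z.06 [0.5516 0.1948 0.06  ] z.036 [0.5567 0.1988 0.036 ]
green 167 [203.  171.5] [13. 14.] z.032 [0.5431 0.325  0.032 ] z.06 [0.5375 0.3171 0.06  ] z.036 [0.5423 0.3239 0.036 ]
green 518 [206.2 195.4] [31.7 27.4] z.032 [0.4824 0.3167 0.032 ] z.06 [0.4784 0.309  0.06  ] z.036 [0.4818 0.3156 0.036 ]
red 1338 [452.7 185.8] [31.3 83.5] z.032 [ 0.4878 -0.2966  0.032 ] z.06 [ 0.4836 -0.2882  0.06  ] z.036 [ 0.4872 -0.2954  0.036 ]
red 183 [458.  156.5] [15. 14.] z.032 [ 0.5614 -0.3147  0.032 ] z.06 [ 0.5553 -0.3058  0.06  ] z.036 [ 0.5605 -0.3134  0.036 ]
red 205 [412.4 167.3] [11.6 18.1] z.032 [ 0.5375 -0.1998  0.032 ] z.06 [ 0.5321 -0.1939  0.06  ] z.036 [ 0.5367 -0.1989  0.036 ]
red 195 [453.5 214. ] [14.8 14.8] z.032 [ 0.4176 -0.294   0.032 ] z.06 [ 0.4153 -0.2857  0.06  ] z.036 [ 0.4173 -0.2928  0.036 ]
```

View pics/top5.png

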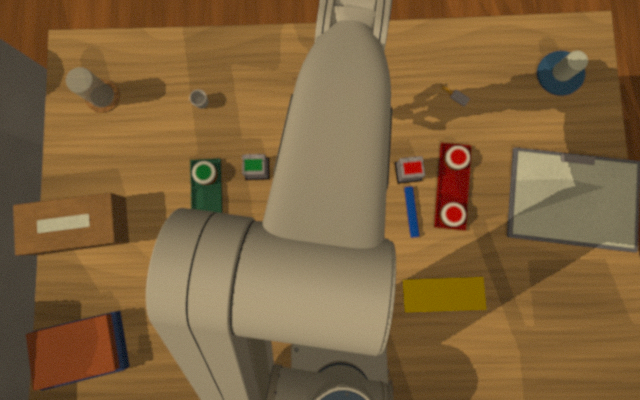

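>>> send_rows --plan '[{"dx": 0, "dy": 0, "dz": 0, "rx": 0, "ry": 0, "rz": -1, "gripper": 0}, {"dx": 0, "dy": 0, "dz": 0, "rx": 0, "ry": 0, "rz": -1, "gripper": 0}, {"dx": 0, "dy": 0, "dz": 0, "rx": 0, "ry": 0, "rz": -1, "gripper": 0}, {"dx": 0, "dy": 0, "dz": 0, "rx": 0, "ry": 0, "rz": -1, "gripper": 0}, {"dx": 0, "dy": 0, "dz": 0, "rx": 0, "ry": 0, "rz": -1, "gripper": 0}, {"dx": 0, "dy": 0, "dz": 0, "rx": 0, "ry": 0, "rz": -1, "gripper": 0}, {"dx": 0, "dy": 0, "dz": 0, "rx": 0, "ry": 0, "rz": -1, "gripper": 0}, {"dx": 0, "dy": 0, "dz": 0, "rx": 0, "ry": 0, "rz": -1, "gripper": 0}, {"dx": 0, "dy": 0, "dz": 0, "rx": 0, "ry": 0, "rz": -1, "gripper": 0}, {"dx": 0, "dy": 0, "dz": 0, "rx": 0, "ry": 0, "rz": -1, "gripper": 0}]'

```text
time_s: 30.92
ee_pos: [0.6707, -0.0273, 0.114]
tcp_rot: [0.299, 0.954, -0.0, -0.001]
ft_force: [-0.2, -0.2, -1.4]
grip_width: 0.0135
```

>>> send_rows --plan '[{"dx": 0, "dy": 0, "dz": 0, "rx": 0, "ry": 0, "rz": -1, "gripper": 0}, {"dx": 0, "dy": 0, "dz": 0, "rx": 0, "ry": 0, "rz": -1, "gripper": 0}, {"dx": 0, "dy": 0, "dz": 0, "rx": 0, "ry": 0, "rz": -1, "gripper": 0}, {"dx": 0, "dy": 0, "dz": 0, "rx": 0, "ry": 0, "rz": -1, "gripper": 0}, {"dx": 0, "dy": 0, "dz": 0, "rx": 0, "ry": 0, "rz": -1, "gripper": 0}, {"dx": 0, "dy": 0, "dz": 0, "rx": 0, "ry": 0, "rz": -0.83, "gripper": 0}, {"dx": 0, "dy": 0, "dz": 0, "rx": 0, "ry": 0, "rz": 0, "gripper": 0}]'

```text
time_s: 31.8
ee_pos: [0.6709, -0.0273, 0.1143]
tcp_rot: [0.001, 1.0, 0.0, -0.001]
ft_force: [-0.7, -0.2, -0.6]
grip_width: 0.0131
```

>>> send_rows --plan '[{"dx": -0.1, "dy": 0.6, "dz": 0, "rx": 0, "ry": 0, "rz": 0, "gripper": 0}, {"dx": -0.1, "dy": 0.6, "dz": 0, "rx": 0, "ry": 0, "rz": 0, "gripper": 0}, {"dx": -0.1, "dy": 0.6, "dz": 0, "rx": 0, "ry": 0, "rz": 0, "gripper": 0}, {"dx": -0.1, "dy": 0.6, "dz": 0, "rx": 0, "ry": 0, "rz": 0, "gripper": 0}, {"dx": -0.1, "dy": 0.6, "dz": 0, "rx": 0, "ry": 0, "rz": 0, "gripper": 0}, {"dx": -0.1, "dy": 0.6, "dz": 0, "rx": 0, "ry": 0, "rz": 0, "gripper": 0}, {"dx": 0, "dy": 0.1, "dz": 0, "rx": 0, "ry": 0, "rz": 0, "gripper": 0}, {"dx": 0, "dy": 0, "dz": 0, "rx": 0, "ry": 0, "rz": 0, "gripper": 0}]'

```text
time_s: 32.8
ee_pos: [0.7072, 0.1946, 0.1148]
tcp_rot: [0.001, 1.0, -0.0, -0.001]
ft_force: [-0.0, -0.6, -1.3]
grip_width: 0.0137
```

```bash
python3 - <<'E'
from meas import *
st(); c=save('wrist','w17.png'); st()
E
```

```text
32.8 pos [0.7072 0.1946 0.1148] yaw 179.93 tilt [-0.0011 -0.0004] grip 0.0137 F [-0.01 -0.64 -1.32]
32.85 pos [0.7073 0.1939 0.115 ] yaw 179.89 tilt [-0.0008 -0.0004] grip 0.0133 F [ 0.57 -0.44 -0.54]
```

View pics/w17.png

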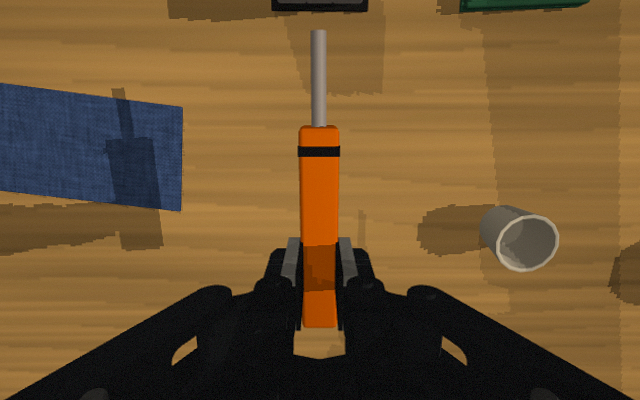

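>>> send_rows --plan '[{"dx": 0, "dy": 0.03, "dz": 0.5, "rx": 0, "ry": 0, "rz": 0, "gripper": 0}, {"dx": 0, "dy": 0, "dz": 0.5, "rx": 0, "ry": 0, "rz": 0, "gripper": 0}, {"dx": 0, "dy": 0, "dz": 0.35, "rx": 0, "ry": 0, "rz": 0, "gripper": 0}, {"dx": 0, "dy": 0, "dz": 0, "rx": 0, "ry": 0, "rz": 0, "gripper": 0}, {"dx": 0, "dy": 0, "dz": 0, "rx": 0, "ry": 0, "rz": 0, "gripper": 0}]'

```text
time_s: 33.48
ee_pos: [0.7081, 0.1956, 0.0356]
tcp_rot: [0.001, 1.0, 0.0, 0.001]
ft_force: [0.1, 0.5, -0.2]
grip_width: 0.0138
```

```bash
python3 - <<'E'
from meas import *
c=save('wrist','w18.png'); st()
for v in (34,50,80,110,140,180): print(deproj(c,318,v).round(4),c['image'][v,318])
E
```

```text
33.525 pos [0.7083 0.1959 0.0359] yaw 179.9 tilt [0.0019 0.0003] grip 0.0133 F [-0.26 -0.75 -0.4 ]
[0.6159 0.1954 0.0387] [139 128 116]
[0.6215 0.1954 0.0395] [137 124 114]
[0.6321 0.1954 0.0394] [137 124 113]
[0.6432 0.1954 0.0389] [134 122 110]
[0.6541 0.1953 0.045 ] [195  85   0]
[0.6701 0.1953 0.0442] [192  85   0]
```

View pics/w18.png

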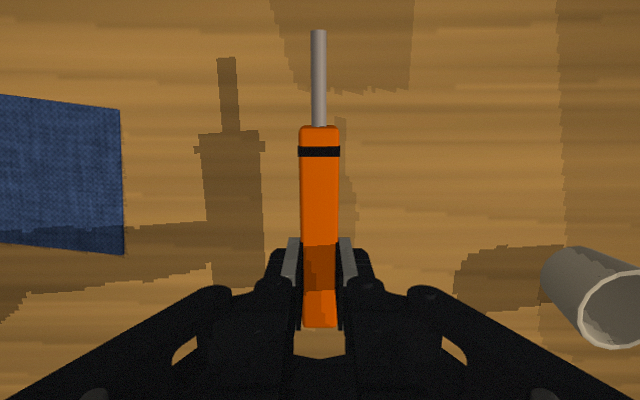

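>>> send_rows --plan '[{"dx": 0.3, "dy": 0, "dz": 0, "rx": 0, "ry": 0, "rz": 0, "gripper": 0}, {"dx": 0.2, "dy": 0, "dz": 0, "rx": 0, "ry": 0, "rz": 0, "gripper": 0}, {"dx": 0, "dy": 0, "dz": 0, "rx": 0, "ry": 0, "rz": 0, "gripper": 0}]'

```text
time_s: 33.9
ee_pos: [0.6773, 0.1965, 0.0356]
tcp_rot: [0.0, 1.0, 0.0, 0.001]
ft_force: [0.2, 0.0, 0.0]
grip_width: 0.0131
```

```bash
python3 - <<'E'
from meas import *
st(); c=save('wrist','w19.png'); c=save('side','side3.png')
im=c['image'][:,:,::-1]; cv2.imwrite('pics/side3c.png',cv2.resize(im[130:240,270:430],(800,550),interpolation=cv2.INTER_CUBIC))
E
```

```text
33.9 pos [0.6773 0.1965 0.0356] yaw 179.96 tilt [0.001  0.0002] grip 0.0131 F [0.2  0.03 0.02]
```

View pics/side3c.png

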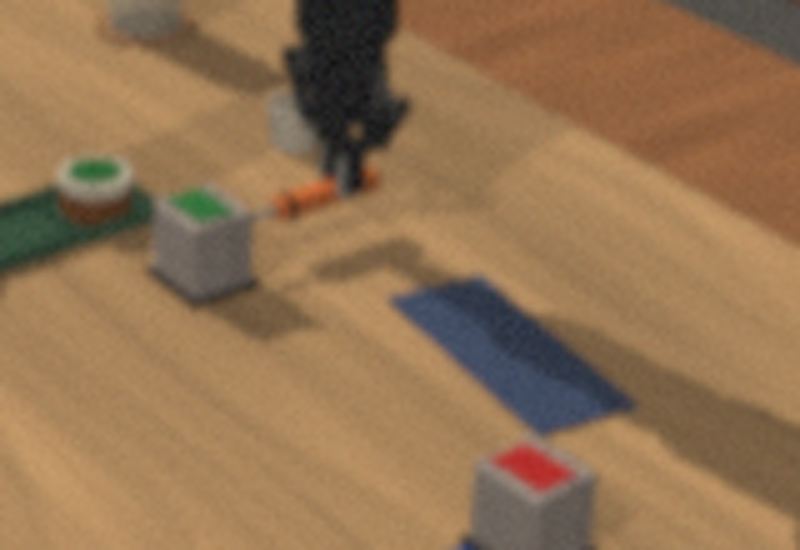

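View pics/w19.png

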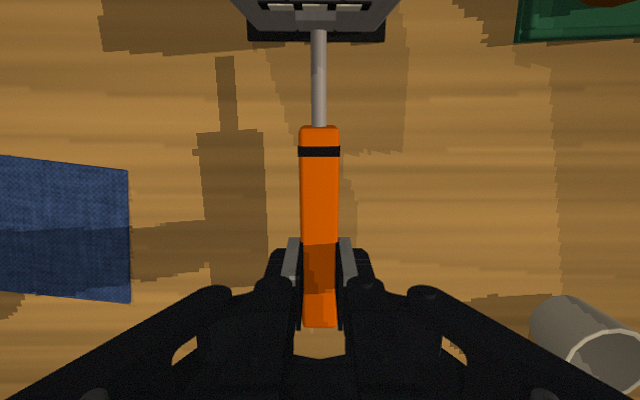

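>>> send_rows --plan '[{"dx": 0.1, "dy": 0, "dz": 0, "rx": 0, "ry": 0, "rz": 0, "gripper": 0}, {"dx": 0.08, "dy": 0, "dz": 0, "rx": 0, "ry": 0, "rz": 0, "gripper": 0}, {"dx": 0, "dy": 0, "dz": 0, "rx": 0, "ry": 0, "rz": 0, "gripper": 0}]'

```text
time_s: 34.38
ee_pos: [0.6664, 0.1964, 0.0345]
tcp_rot: [0.0, 1.0, -0.0, -0.0]
ft_force: [-0.1, 0.3, -1.5]
grip_width: 0.013
```

```bash
python3 - <<'E'
from meas import *
st(); c=save('wrist','w20.png');st()
cv2.imwrite('pics/w20c.png',cv2.resize(c['image'][0:150,230:410,::-1],(720,600),interpolation=cv2.INTER_CUBIC))
E
```

```text
34.375 pos [0.6664 0.1964 0.0345] yaw 179.96 tilt [-0.0003 -0.    ] grip 0.013 F [-0.1   0.31 -1.53]
34.425 pos [0.6666 0.1965 0.0345] yaw 179.96 tilt [0. 0.] grip 0.0136 F [-0.2   1.04 -0.24]
```

View pics/w20c.png

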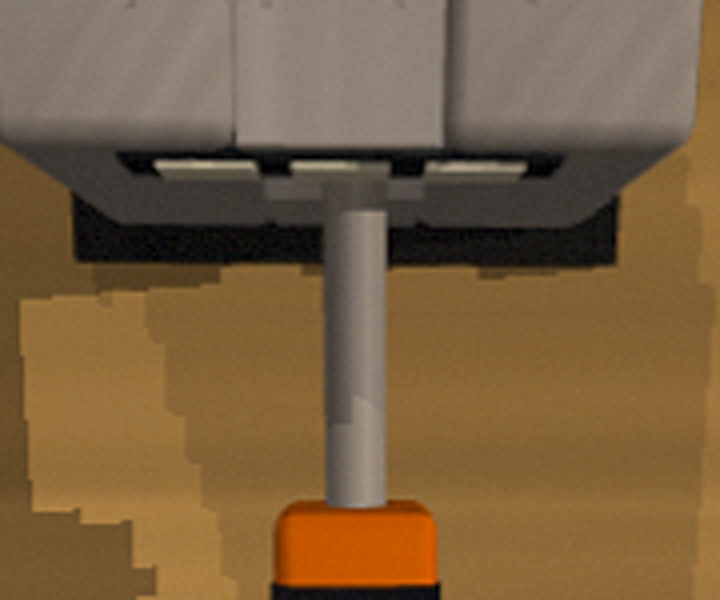

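>>> send_rows --plan '[{"dx": 0.06, "dy": 0, "dz": 0, "rx": 0, "ry": 0, "rz": 0, "gripper": 0}, {"dx": 0.06, "dy": 0, "dz": 0, "rx": 0, "ry": 0, "rz": 0, "gripper": 0}, {"dx": 0.03, "dy": 0, "dz": 0, "rx": 0, "ry": 0, "rz": 0, "gripper": 0}, {"dx": 0, "dy": 0, "dz": 0, "rx": 0, "ry": 0, "rz": 0, "gripper": 0}, {"dx": 0, "dy": 0, "dz": 0, "rx": 0, "ry": 0, "rz": 0, "gripper": 0}]'

```text
time_s: 35.05
ee_pos: [0.6581, 0.1964, 0.0346]
tcp_rot: [0.0, 1.0, 0.0, 0.0]
ft_force: [4.2, -0.7, -1.3]
grip_width: 0.014
```

```bash
python3 - <<'E'
from meas import *
for i in range(3): st(); c=save('wrist','w21.png')
print([deproj(c,319,v).round(4).tolist() for v in (120,124,128,140,160)])
E
```

```text
35.05 pos [0.6581 0.1964 0.0346] yaw 179.95 tilt [0.0006 0.0001] grip 0.014 F [ 4.22 -0.69 -1.26]
35.1 pos [0.658  0.1964 0.0346] yaw 179.95 tilt [0.0005 0.    ] grip 0.0137 F [ 3.62  0.63 -0.69]
35.15 pos [0.658  0.1964 0.0346] yaw 179.95 tilt [0.0004 0.    ] grip 0.0135 F [ 4.71  0.73 -1.24]
[[0.5968, 0.1965, 0.0385], [0.5985, 0.1965, 0.0371], [0.5997, 0.1965, 0.0417], [0.6041, 0.1965, 0.0435], [0.6118, 0.1965, 0.0437]]
```

>>> send_rows --plan '[{"dx": 0.04, "dy": 0, "dz": 0, "rx": 0, "ry": 0, "rz": 0, "gripper": 0}, {"dx": 0, "dy": 0, "dz": 0, "rx": 0, "ry": 0, "rz": 0, "gripper": 0}, {"dx": 0, "dy": 0, "dz": 0, "rx": 0, "ry": 0, "rz": 0, "gripper": 0}]'

```text
time_s: 35.58
ee_pos: [0.6574, 0.1964, 0.0353]
tcp_rot: [0.001, 1.0, 0.0, 0.002]
ft_force: [11.4, 0.1, -0.5]
grip_width: 0.0139
```

```bash
python3 - <<'E'
from meas import *
st(); c=save('wrist','w22.png')
print([deproj(c,319,v).round(4).tolist() for v in (120,124,128,140,160)])
cv2.imwrite('pics/w22c.png',cv2.resize(c['image'][0:150,230:410,::-1],(720,600),interpolation=cv2.INTER_CUBIC))
E
```

```text
35.575 pos [0.6574 0.1964 0.0353] yaw 179.93 tilt [0.0043 0.0002] grip 0.0139 F [11.42  0.05 -0.52]
[[0.5963, 0.1965, 0.0381], [0.5979, 0.1965, 0.0376], [0.599, 0.1965, 0.0428], [0.6034, 0.1965, 0.0444], [0.6112, 0.1965, 0.0442]]
```

View pics/w22c.png

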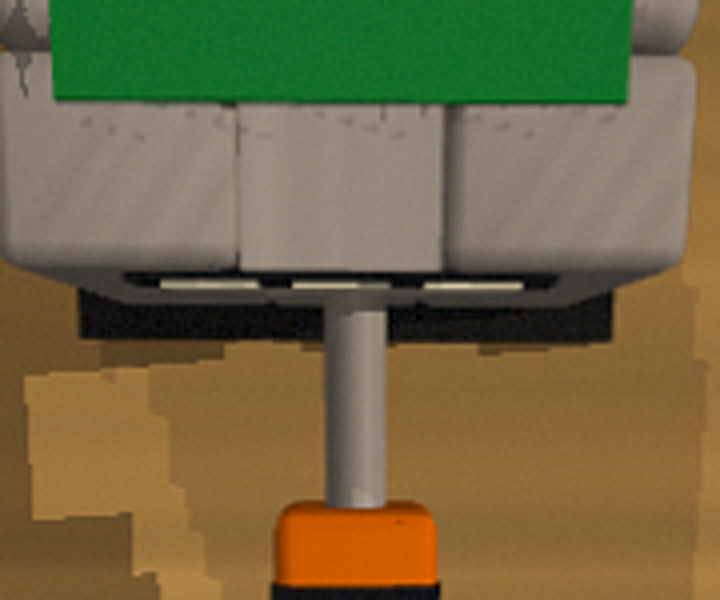

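The force jumped to 11.4 N with almost no travel, so the green button is at its stop. I'll hold it there, then back out.

>>> send_rows --plan '[{"dx": 0, "dy": 0, "dz": 0, "rx": 0, "ry": 0, "rz": 0, "gripper": 0}, {"dx": 0, "dy": 0, "dz": 0, "rx": 0, "ry": 0, "rz": 0, "gripper": 0}, {"dx": 0, "dy": 0, "dz": 0, "rx": 0, "ry": 0, "rz": 0, "gripper": 0}, {"dx": 0, "dy": 0, "dz": 0, "rx": 0, "ry": 0, "rz": 0, "gripper": 0}, {"dx": 0, "dy": 0, "dz": 0, "rx": 0, "ry": 0, "rz": 0, "gripper": 0}, {"dx": 0, "dy": 0, "dz": 0, "rx": 0, "ry": 0, "rz": 0, "gripper": 0}, {"dx": 0, "dy": 0, "dz": 0, "rx": 0, "ry": 0, "rz": 0, "gripper": 0}, {"dx": 0, "dy": 0, "dz": 0, "rx": 0, "ry": 0, "rz": 0, "gripper": 0}, {"dx": 0, "dy": 0, "dz": 0, "rx": 0, "ry": 0, "rz": 0, "gripper": 0}]'

```text
time_s: 36.75
ee_pos: [0.6574, 0.1964, 0.0352]
tcp_rot: [0.001, 1.0, 0.0, 0.002]
ft_force: [10.3, 0.1, -1.2]
grip_width: 0.0134
```

>>> send_rows --plan '[{"dx": -0.2, "dy": 0, "dz": 0, "rx": 0, "ry": 0, "rz": 0, "gripper": 0}, {"dx": -0.4, "dy": 0, "dz": 0, "rx": 0, "ry": 0, "rz": 0, "gripper": 0}, {"dx": -0.25, "dy": 0, "dz": 0, "rx": 0, "ry": 0, "rz": 0, "gripper": 0}, {"dx": 0, "dy": 0, "dz": -0.5, "rx": 0, "ry": 0, "rz": 0, "gripper": 0}, {"dx": 0, "dy": 0, "dz": -0.5, "rx": 0, "ry": 0, "rz": 0, "gripper": 0}, {"dx": 0, "dy": 0, "dz": -0.35, "rx": 0, "ry": 0, "rz": 0, "gripper": 0}, {"dx": 0, "dy": 0, "dz": 0, "rx": 0, "ry": 0, "rz": 0, "gripper": 0}]'

```text
time_s: 37.62
ee_pos: [0.7066, 0.1965, 0.1167]
tcp_rot: [0.0, 1.0, 0.0, 0.001]
ft_force: [0.2, -0.4, -0.6]
grip_width: 0.0136
```

```bash
python3 - <<'E'
from meas import *
st(); c=save('wrist','w23.png')
for v in (34,60,110,140,180): print(deproj(c,318,v).round(4),c['image'][v,318])
c=save('top','top6.png'); jars(c,240)
E
```

```text
37.625 pos [0.7066 0.1965 0.1167] yaw 179.96 tilt [0.0012 0.0004] grip 0.0136 F [ 0.16 -0.42 -0.63]
[0.6147 0.1962 0.1211] [142 132 116]
[0.6236 0.1962 0.1214] [143 129 119]
[0.6416 0.1962 0.121 ] [137 123 111]
[0.6526 0.1962 0.1262] [198  88   0]
[0.6684 0.1962 0.1262] [198  89   0]
red 184 [458.  156.5] [15. 14.] z.032 [ 0.5614 -0.3147  0.032 ] z.06 [ 0.5553 -0.3058  0.06  ] z.036 [ 0.5605 -0.3134  0.036 ]
red 205 [412.3 167.3] [11.5 18. ] z.032 [ 0.5376 -0.1996  0.032 ] z.06 [ 0.5322 -0.1938  0.06  ] z.036 [ 0.5369 -0.1988  0.036 ]
red 196 [453.5 213.5] [15. 15.] z.032 [ 0.4189 -0.294   0.032 ] z.06 [ 0.4165 -0.2857  0.06  ] z.036 [ 0.4185 -0.2929  0.036 ]
```

View pics/top6.png

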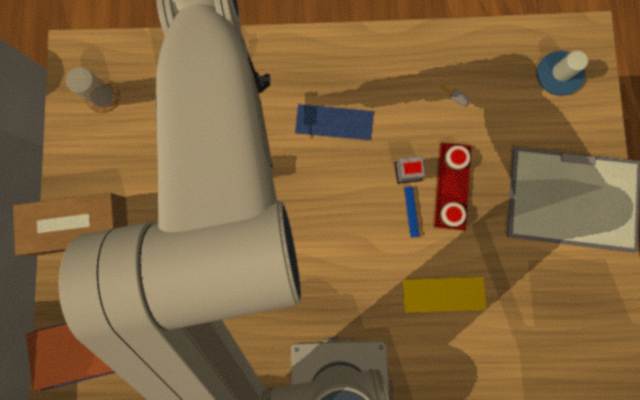

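>>> send_rows --plan '[{"dx": 0.04, "dy": -0.78, "dz": 0, "rx": 0, "ry": 0, "rz": 0, "gripper": 0}, {"dx": 0.04, "dy": -0.78, "dz": 0, "rx": 0, "ry": 0, "rz": 0, "gripper": 0}, {"dx": 0.04, "dy": -0.78, "dz": 0, "rx": 0, "ry": 0, "rz": 0, "gripper": 0}, {"dx": 0.04, "dy": -0.78, "dz": 0, "rx": 0, "ry": 0, "rz": 0, "gripper": 0}, {"dx": 0.04, "dy": -0.78, "dz": 0, "rx": 0, "ry": 0, "rz": 0, "gripper": 0}, {"dx": 0.04, "dy": -0.78, "dz": 0, "rx": 0, "ry": 0, "rz": 0, "gripper": 0}, {"dx": 0.04, "dy": -0.78, "dz": 0, "rx": 0, "ry": 0, "rz": 0, "gripper": 0}, {"dx": 0.04, "dy": -0.83, "dz": 0, "rx": 0, "ry": 0, "rz": 0, "gripper": 0}, {"dx": 0, "dy": 0, "dz": 0, "rx": 0, "ry": 0, "rz": -0.73, "gripper": 0}, {"dx": 0, "dy": 0, "dz": 0, "rx": 0, "ry": 0, "rz": 0, "gripper": 0}]'

```text
time_s: 38.98
ee_pos: [0.686, -0.1814, 0.1136]
tcp_rot: [-0.037, 0.999, 0.001, -0.001]
ft_force: [0.5, -0.1, 0.0]
grip_width: 0.0133
```

```bash
python3 - <<'E'
from meas import *
st(); c=save('wrist','w24.png')
E
```

```text
38.975 pos [ 0.686  -0.1814  0.1136] yaw -175.75 tilt [-0.0028  0.0013] grip 0.0133 F [ 0.49 -0.07  0.02]
```

View pics/w24.png

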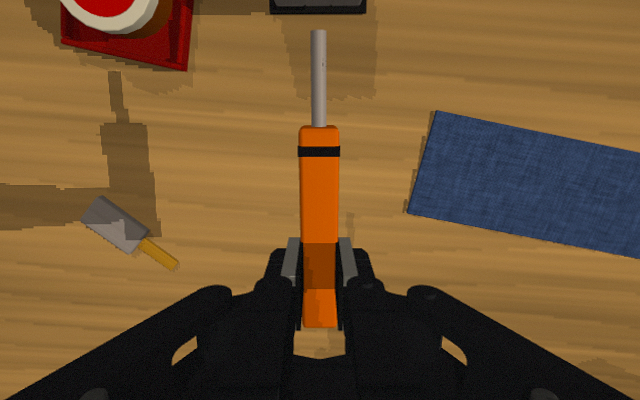

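>>> send_rows --plan '[{"dx": 0, "dy": 0, "dz": 0.5, "rx": 0, "ry": 0, "rz": 0, "gripper": 0}, {"dx": 0, "dy": 0, "dz": 0.5, "rx": 0, "ry": 0, "rz": 0, "gripper": 0}, {"dx": 0, "dy": 0, "dz": 0.3, "rx": 0, "ry": 0, "rz": 0, "gripper": 0}, {"dx": 0, "dy": 0, "dz": 0, "rx": 0, "ry": 0, "rz": 0, "gripper": 0}, {"dx": 0.25, "dy": 0, "dz": 0, "rx": 0, "ry": 0, "rz": 0, "gripper": 0}, {"dx": 0.2, "dy": 0, "dz": 0, "rx": 0, "ry": 0, "rz": 0, "gripper": 0}, {"dx": 0, "dy": 0, "dz": 0, "rx": 0, "ry": 0, "rz": 0, "gripper": 0}]'

```text
time_s: 39.9
ee_pos: [0.6597, -0.1832, 0.0387]
tcp_rot: [-0.038, 0.999, -0.0, 0.001]
ft_force: [0.3, 0.3, -0.4]
grip_width: 0.0134
```

```bash
python3 - <<'E'
from meas import *
st(); c=save('wrist','w25.png')
for v in (34,60,110,140,180): print(deproj(c,318,v).round(4),c['image'][v,318])
cv2.imwrite('pics/w25c.png',cv2.resize(c['image'][0:150,230:410,::-1],(720,600),interpolation=cv2.INTER_CUBIC))
E
```

```text
39.9 pos [ 0.6597 -0.1832  0.0387] yaw -175.7 tilt [ 0.0011 -0.0004] grip 0.0134 F [ 0.29  0.3  -0.42]
[ 0.568  -0.1904  0.0434] [134 123 113]
[ 0.5769 -0.1898  0.0436] [151 139 125]
[ 0.5949 -0.1884  0.0424] [144 130 119]
[ 0.6059 -0.1876  0.0475] [209  93   0]
[ 0.6215 -0.1864  0.0482] [208  89   0]
```

View pics/w25c.png

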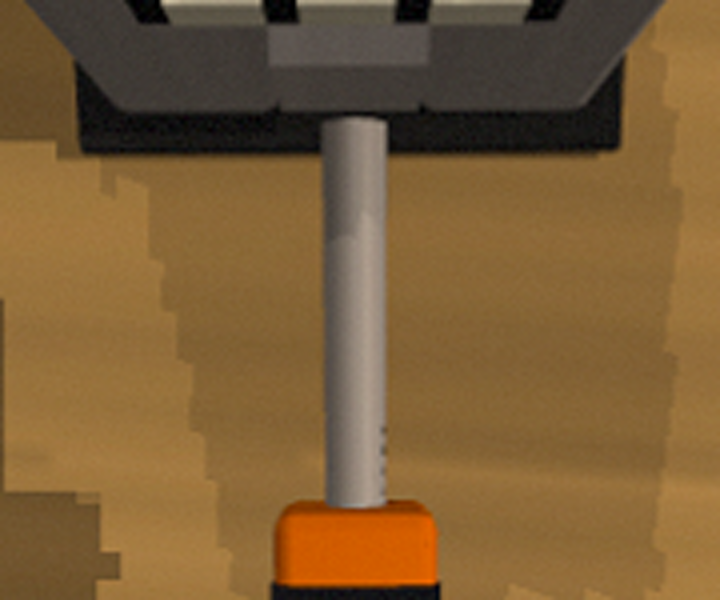

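>>> send_rows --plan '[{"dx": 0, "dy": 0, "dz": 0.06, "rx": 0, "ry": 0, "rz": 0, "gripper": 0}, {"dx": 0, "dy": 0, "dz": 0, "rx": 0, "ry": 0, "rz": 0, "gripper": 0}, {"dx": 0.1, "dy": 0, "dz": 0, "rx": 0, "ry": 0, "rz": 0, "gripper": 0}, {"dx": 0.1, "dy": 0, "dz": 0, "rx": 0, "ry": 0, "rz": 0, "gripper": 0}, {"dx": 0, "dy": 0, "dz": 0, "rx": 0, "ry": 0, "rz": 0, "gripper": 0}]'

```text
time_s: 40.58
ee_pos: [0.6474, -0.184, 0.034]
tcp_rot: [-0.038, 0.999, 0.0, -0.0]
ft_force: [0.1, 0.6, 0.4]
grip_width: 0.0136
```

```bash
python3 - <<'E'
from meas import *
st(); c=save('wrist','w26.png')
for v in (110,140,180): print(deproj(c,318,v).round(4),c['image'][v,318])
cv2.imwrite('pics/w26c.png',cv2.resize(c['image'][0:150,230:410,::-1],(720,600),interpolation=cv2.INTER_CUBIC))
E
```

```text
40.575 pos [ 0.6474 -0.184   0.034 ] yaw -175.68 tilt [-0.0002  0.    ] grip 0.0136 F [0.08 0.62 0.37]
[ 0.5827 -0.1893  0.0371] [148 133 122]
[ 0.5937 -0.1884  0.0426] [213  94   0]
[ 0.6093 -0.1872  0.0435] [210  92   0]
```

View pics/w26c.png

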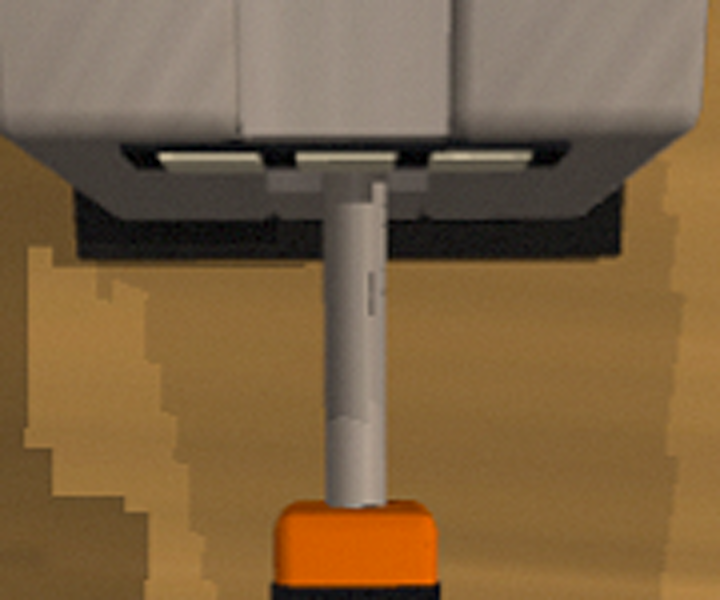

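>>> send_rows --plan '[{"dx": 0.06, "dy": 0, "dz": 0, "rx": 0, "ry": 0, "rz": 0, "gripper": 0}, {"dx": 0.06, "dy": 0, "dz": 0, "rx": 0, "ry": 0, "rz": 0, "gripper": 0}, {"dx": 0.03, "dy": 0, "dz": 0, "rx": 0, "ry": 0, "rz": 0, "gripper": 0}, {"dx": 0, "dy": 0, "dz": 0, "rx": 0, "ry": 0, "rz": 0, "gripper": 0}, {"dx": 0.02, "dy": 0, "dz": 0, "rx": 0, "ry": 0, "rz": 0, "gripper": 0}, {"dx": 0, "dy": 0, "dz": 0, "rx": 0, "ry": 0, "rz": 0, "gripper": 0}, {"dx": 0, "dy": 0, "dz": 0, "rx": 0, "ry": 0, "rz": 0, "gripper": 0}]'

```text
time_s: 41.5
ee_pos: [0.6381, -0.1848, 0.034]
tcp_rot: [-0.038, 0.999, -0.0, 0.0]
ft_force: [5.8, -0.1, -0.1]
grip_width: 0.0134
```

>>> send_rows --plan '[{"dx": 0.03, "dy": 0, "dz": 0, "rx": 0, "ry": 0, "rz": 0, "gripper": 0}, {"dx": 0, "dy": 0, "dz": 0, "rx": 0, "ry": 0, "rz": 0, "gripper": 0}, {"dx": 0, "dy": 0, "dz": 0, "rx": 0, "ry": 0, "rz": 0, "gripper": 0}, {"dx": 0, "dy": 0, "dz": 0, "rx": 0, "ry": 0, "rz": 0, "gripper": 0}, {"dx": 0, "dy": 0, "dz": 0, "rx": 0, "ry": 0, "rz": 0, "gripper": 0}, {"dx": 0, "dy": 0, "dz": 0, "rx": 0, "ry": 0, "rz": 0, "gripper": 0}, {"dx": 0, "dy": 0, "dz": 0, "rx": 0, "ry": 0, "rz": 0, "gripper": 0}, {"dx": 0, "dy": 0, "dz": 0, "rx": 0, "ry": 0, "rz": 0, "gripper": 0}, {"dx": 0, "dy": 0, "dz": 0, "rx": 0, "ry": 0, "rz": 0, "gripper": 0}, {"dx": 0, "dy": 0, "dz": 0, "rx": 0, "ry": 0, "rz": 0, "gripper": 0}]'

```text
time_s: 42.75
ee_pos: [0.6378, -0.1849, 0.0345]
tcp_rot: [-0.038, 0.999, -0.0, 0.002]
ft_force: [11.0, 0.8, -0.2]
grip_width: 0.0135
```

>>> send_rows --plan '[{"dx": -0.2, "dy": 0, "dz": 0, "rx": 0, "ry": 0, "rz": 0, "gripper": 0}, {"dx": -0.4, "dy": 0, "dz": 0, "rx": 0, "ry": 0, "rz": 0, "gripper": 0}, {"dx": -0.25, "dy": 0, "dz": 0, "rx": 0, "ry": 0, "rz": 0, "gripper": 0}, {"dx": 0, "dy": 0, "dz": -0.5, "rx": 0, "ry": 0, "rz": 0, "gripper": 0}, {"dx": 0, "dy": 0, "dz": -0.5, "rx": 0, "ry": 0, "rz": 0, "gripper": 0}, {"dx": 0, "dy": 0, "dz": -0.35, "rx": 0, "ry": 0, "rz": 0, "gripper": 0}, {"dx": 0, "dy": 0, "dz": 0, "rx": 0, "ry": 0, "rz": 0, "gripper": 0}]'

```text
time_s: 43.62
ee_pos: [0.6871, -0.1812, 0.116]
tcp_rot: [-0.038, 0.999, -0.0, 0.0]
ft_force: [-0.2, -0.1, -1.1]
grip_width: 0.0138
```

```bash
python3 - <<'E'
from meas import *
st(); c=save('wrist','w27.png')
for v in (34,60,110,140,180): print(deproj(c,318,v).round(4),c['image'][v,318])
c=save('top','top7.png'); jars(c,240)
E
```

```text
43.625 pos [ 0.6871 -0.1812  0.116 ] yaw -175.67 tilt [ 0.0009 -0.0009] grip 0.0138 F [-0.21 -0.08 -1.13]
[ 0.5955 -0.1885  0.1214] [143 130 121]
[ 0.6042 -0.1878  0.1204] [141 128 116]
[ 0.6223 -0.1865  0.1201] [137 122 112]
[ 0.6334 -0.1856  0.1239] [200  87   0]
[ 0.6493 -0.1844  0.124 ] [198  88   0]
green 152 [252.9 164.4] [10.2 16.8] z.032 [0.5574 0.1995 0.032 ] z.06 [0.5515 0.1949 0.06  ] z.036 [0.5566 0.1989 0.036 ]
green 165 [203.  171.5] [13. 14.] z.032 [0.5431 0.325  0.032 ] z.06 [0.5375 0.3171 0.06  ] z.036 [0.5423 0.3239 0.036 ]
green 173 [204. 228.] [14. 14.] z.032 [0.4012 0.3218 0.032 ] z.06 [0.3993 0.314  0.06  ] z.036 [0.4009 0.3207 0.036 ]
```

View pics/top7.png

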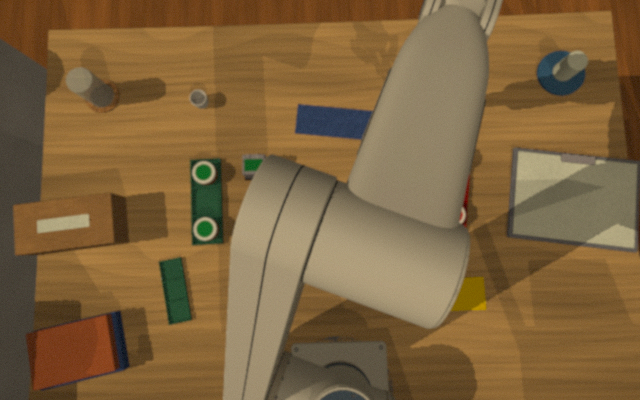

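View pics/w27.png

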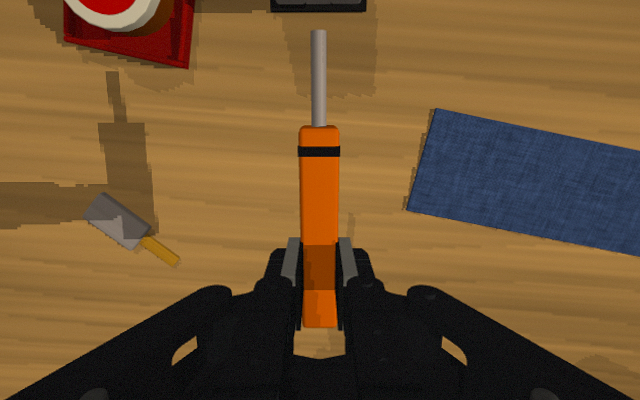

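>>> send_rows --plan '[{"dx": 0.04, "dy": 0.6, "dz": 0, "rx": 0, "ry": 0, "rz": 0, "gripper": 0}, {"dx": 0.04, "dy": 0.6, "dz": 0, "rx": 0, "ry": 0, "rz": 0, "gripper": 0}, {"dx": 0.04, "dy": 0.6, "dz": 0, "rx": 0, "ry": 0, "rz": 0, "gripper": 0}, {"dx": 0.05, "dy": 0.58, "dz": 0, "rx": 0, "ry": 0, "rz": 0, "gripper": 0}, {"dx": 0, "dy": 0, "dz": 0, "rx": 0, "ry": 0, "rz": 1, "gripper": 0}, {"dx": 0, "dy": 0, "dz": 0, "rx": 0, "ry": 0, "rz": 1, "gripper": 0}, {"dx": 0, "dy": 0, "dz": 0, "rx": 0, "ry": 0, "rz": 1, "gripper": 0}, {"dx": 0, "dy": 0, "dz": 0, "rx": 0, "ry": 0, "rz": 1, "gripper": 0}, {"dx": 0, "dy": 0, "dz": 0, "rx": 0, "ry": 0, "rz": 1, "gripper": 0}, {"dx": 0, "dy": 0, "dz": 0, "rx": 0, "ry": 0, "rz": 1, "gripper": 0}]'

```text
time_s: 44.98
ee_pos: [0.6649, -0.0393, 0.113]
tcp_rot: [0.275, 0.962, -0.0, -0.002]
ft_force: [-0.5, -0.4, -1.0]
grip_width: 0.0135
```

>>> send_rows --plan '[{"dx": 0, "dy": 0, "dz": 0, "rx": 0, "ry": 0, "rz": 1, "gripper": 0}, {"dx": 0, "dy": 0, "dz": 0, "rx": 0, "ry": 0, "rz": 1, "gripper": 0}, {"dx": 0, "dy": 0, "dz": 0, "rx": 0, "ry": 0, "rz": 1, "gripper": 0}, {"dx": 0, "dy": 0, "dz": 0, "rx": 0, "ry": 0, "rz": 1, "gripper": 0}, {"dx": 0, "dy": 0, "dz": 0, "rx": 0, "ry": 0, "rz": 1, "gripper": 0}, {"dx": 0, "dy": 0, "dz": 0, "rx": 0, "ry": 0, "rz": 1, "gripper": 0}, {"dx": 0, "dy": 0, "dz": 0, "rx": 0, "ry": 0, "rz": 1, "gripper": 0}, {"dx": 0, "dy": 0, "dz": 0, "rx": 0, "ry": 0, "rz": 1, "gripper": 0}, {"dx": 0, "dy": 0, "dz": 0, "rx": 0, "ry": 0, "rz": 1, "gripper": 0}, {"dx": 0, "dy": 0, "dz": 0, "rx": 0, "ry": 0, "rz": 1, "gripper": 0}]'

```text
time_s: 46.22
ee_pos: [0.6649, -0.0393, 0.113]
tcp_rot: [0.719, 0.695, -0.001, -0.001]
ft_force: [0.2, -0.3, -0.1]
grip_width: 0.0136
```

>>> send_rows --plan '[{"dx": 0, "dy": 0, "dz": 0, "rx": 0, "ry": 0, "rz": 0.95, "gripper": 0}, {"dx": 0, "dy": 0, "dz": 0, "rx": 0, "ry": 0, "rz": 0, "gripper": 0}]'

```text
time_s: 46.48
ee_pos: [0.6651, -0.0393, 0.1133]
tcp_rot: [0.751, 0.66, -0.001, -0.001]
ft_force: [0.1, -0.5, -0.8]
grip_width: 0.0134
```

```bash
python3 - <<'E'
from meas import *
st(); c=save('wrist','w28.png')
for v in (34,60,110,140,180): print(deproj(c,318,v).round(4),c['image'][v,318])
E
```

```text
46.475 pos [ 0.6651 -0.0393  0.1133] yaw 82.66 tilt [-0.0027  0.0003] grip 0.0134 F [ 0.09 -0.5  -0.83]
[0.6763 0.0517 0.1179] [143 128 117]
[0.6752 0.0429 0.1178] [141 127 115]
[0.6729 0.025  0.118 ] [139 127 115]
[0.6715 0.014  0.1222] [194  82   0]
[ 0.6695 -0.0016  0.1226] [196  86   0]
```

View pics/w28.png

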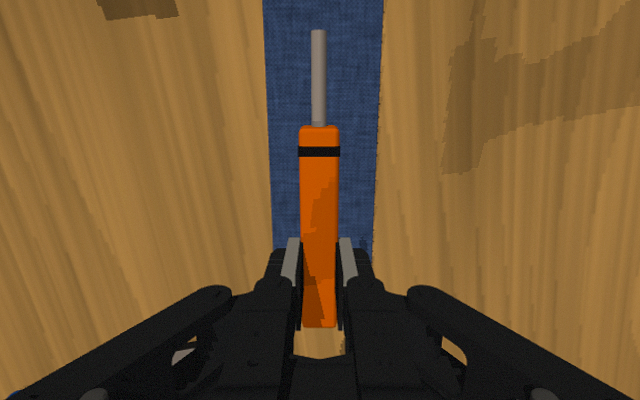

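>>> send_rows --plan '[{"dx": 0, "dy": 0, "dz": 0.6, "rx": 0, "ry": 0, "rz": 0, "gripper": 0}, {"dx": 0, "dy": 0, "dz": 0.6, "rx": 0, "ry": 0, "rz": 0, "gripper": 0}, {"dx": 0, "dy": 0, "dz": 0.4, "rx": 0, "ry": 0, "rz": 0, "gripper": 0}, {"dx": 0, "dy": 0, "dz": 0, "rx": 0, "ry": 0, "rz": 0, "gripper": 0}, {"dx": 0, "dy": 0, "dz": 0, "rx": 0, "ry": 0, "rz": 0, "gripper": 0}]'

```text
time_s: 47.15
ee_pos: [0.6663, -0.0395, 0.0197]
tcp_rot: [0.751, 0.661, 0.0, 0.0]
ft_force: [-0.1, 0.2, -0.0]
grip_width: 0.0136
```

```bash
python3 - <<'E'
from meas import *
st(); c=save('wrist','w29.png'); st()
print(deproj(c,318,140),deproj(c,318,60))
E
```

```text
47.15 pos [ 0.6663 -0.0395  0.0197] yaw 82.68 tilt [ 0.0007 -0.0001] grip 0.0136 F [-0.09  0.2  -0.01]
47.2 pos [ 0.6665 -0.0395  0.0201] yaw 82.67 tilt [ 0.0016 -0.0003] grip 0.0136 F [ 0.12 -0.34 -0.78]
[0.67260221 0.01383383 0.02854431] [0.67632349 0.04282367 0.02352679]
```

>>> send_rows --plan '[{"dx": 0, "dy": 0, "dz": 0.1, "rx": 0, "ry": 0, "rz": 0, "gripper": 0}, {"dx": 0, "dy": 0, "dz": 0.05, "rx": 0, "ry": 0, "rz": 0, "gripper": 0}, {"dx": 0, "dy": 0, "dz": 0.02, "rx": 0, "ry": 0, "rz": 0, "gripper": 0}, {"dx": 0, "dy": 0, "dz": 0, "rx": 0, "ry": 0, "rz": 0, "gripper": 0}, {"dx": 0, "dy": 0, "dz": 0, "rx": 0, "ry": 0, "rz": 0, "gripper": 0}]'

```text
time_s: 47.82
ee_pos: [0.6658, -0.0394, 0.0092]
tcp_rot: [0.751, 0.66, 0.0, 0.0]
ft_force: [-3.4, -0.2, 4.8]
grip_width: 0.0136
```

>>> send_rows --plan '[{"dx": 0, "dy": 0, "dz": 0, "rx": 0, "ry": 0, "rz": 0, "gripper": 0.4}, {"dx": 0, "dy": 0, "dz": 0, "rx": 0, "ry": 0, "rz": 0, "gripper": 0.7}, {"dx": 0, "dy": 0, "dz": 0, "rx": 0, "ry": 0, "rz": 0, "gripper": 0.7}, {"dx": 0, "dy": 0, "dz": 0, "rx": 0, "ry": 0, "rz": 0, "gripper": 0.7}, {"dx": 0, "dy": 0, "dz": -0.4, "rx": 0, "ry": 0, "rz": 0, "gripper": 0.7}, {"dx": 0, "dy": 0, "dz": -0.8, "rx": 0, "ry": 0, "rz": 0, "gripper": 0.7}, {"dx": 0, "dy": 0, "dz": -0.8, "rx": 0, "ry": 0, "rz": 0, "gripper": 0.7}, {"dx": 0, "dy": 0, "dz": -0.8, "rx": 0, "ry": 0, "rz": 0, "gripper": 0.7}, {"dx": 0, "dy": 0, "dz": -0.8, "rx": 0, "ry": 0, "rz": 0, "gripper": 0.7}, {"dx": 0, "dy": 0, "dz": 0, "rx": 0, "ry": 0, "rz": 0, "gripper": 0.7}]'

```text
time_s: 49.08
ee_pos: [0.6672, -0.0396, 0.2291]
tcp_rot: [0.751, 0.66, 0.002, 0.003]
ft_force: [-0.8, -0.0, -0.4]
grip_width: 0.0598
```

>>> send_rows --plan '[{"dx": 0, "dy": -0.8, "dz": 0, "rx": 0, "ry": 0, "rz": 0, "gripper": 0.7}, {"dx": 0, "dy": -0.8, "dz": 0, "rx": 0, "ry": 0, "rz": 0, "gripper": 0.7}, {"dx": 0, "dy": -0.8, "dz": 0, "rx": 0, "ry": 0, "rz": 0, "gripper": 0.7}, {"dx": 0, "dy": -0.8, "dz": 0, "rx": 0, "ry": 0, "rz": 0, "gripper": 0.7}, {"dx": 0, "dy": -0.8, "dz": 0, "rx": 0, "ry": 0, "rz": 0, "gripper": 0.7}, {"dx": 0, "dy": 0, "dz": 0, "rx": 0, "ry": 0, "rz": 0, "gripper": 0.7}]'

```text
time_s: 49.82
ee_pos: [0.4248, -0.0079, 0.2245]
tcp_rot: [0.751, 0.66, -0.0, -0.0]
ft_force: [0.9, -0.6, -0.1]
grip_width: 0.0598
```

```bash
python3 - <<'E'
from meas import *
st(); save('wrist','w30.png'); c=save('top','top8.png'); jars(c,240); save('side','side4.png')
E
```

```text
49.825 pos [ 0.4248 -0.0079  0.2245] yaw 82.64 tilt [-0.0007  0.0001] grip 0.0598 F [ 0.92 -0.6  -0.09]
green 180 [253.  164.5] [11. 16.] z.032 [0.5572 0.1994 0.032 ] z.06 [0.5513 0.1948 0.06  ] z.036 [0.5564 0.1987 0.036 ]
green 165 [203.  171.5] [13. 14.] z.032 [0.5431 0.325  0.032 ] z.06 [0.5375 0.3171 0.06  ] z.036 [0.5423 0.3239 0.036 ]
green 171 [204. 228.] [14. 14.] z.032 [0.4012 0.3218 0.032 ] z.06 [0.3993 0.314  0.06  ] z.036 [0.4009 0.3207 0.036 ]
red 187 [458.  156.5] [15. 14.] z.032 [ 0.5614 -0.3147  0.032 ] z.06 [ 0.5553 -0.3058  0.06  ] z.036 [ 0.5605 -0.3134  0.036 ]
red 206 [412.4 167.3] [11.6 18. ] z.032 [ 0.5375 -0.1999  0.032 ] z.06 [ 0.5321 -0.1941  0.06  ] z.036 [ 0.5367 -0.1991  0.036 ]
red 192 [453.5 214. ] [14. 15.] z.032 [ 0.4176 -0.294   0.032 ] z.06 [ 0.4153 -0.2857  0.06  ] z.036 [ 0.4173 -0.2928  0.036 ]
```

View pics/w30.png

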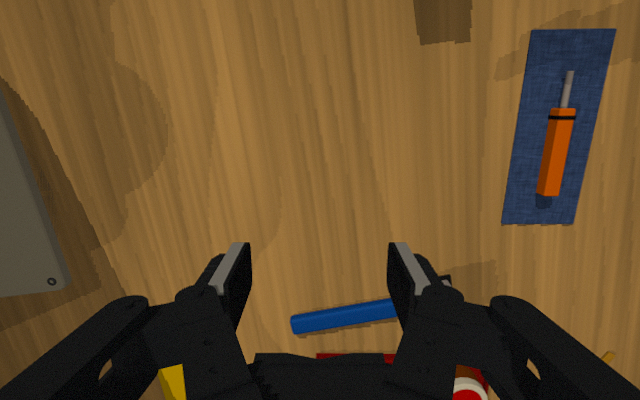

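View pics/top8.png

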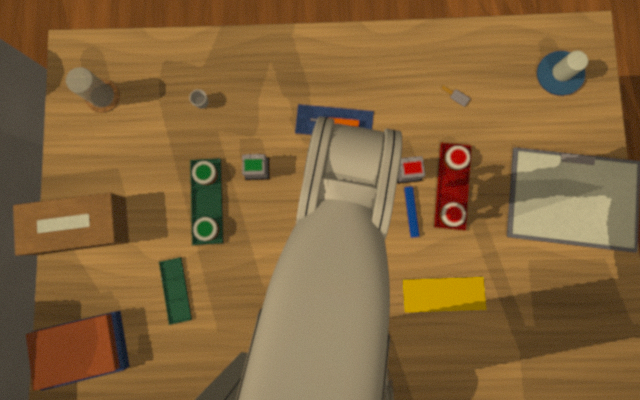

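View pics/side4.png

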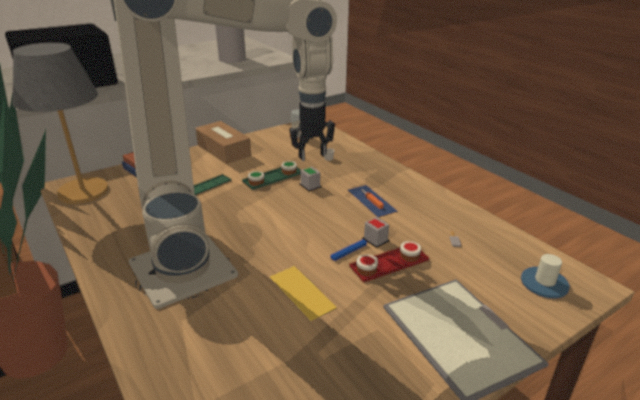

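The wrist view shows the stylus lying well inside the blue pad, with its tip at (570,72) and butt at (548,195). All four jars are still in their nests and the bystanders have not moved. I'm handing it in.

```bash
python3 - <<'E'
from h import *
print(hand_in())
E
```

```text
the job is handed in; nothing more can be done
None
```

The job is handed in, about 50 s into the 210 s allowed; `hand_in()` gave no verdict.

- **Jars:** Four were present. The two green-tagged ones are in the end nests of the larger green tray, and the two red-tagged ones are in the end nests of the red tray.
- **Buttons:** I pressed the green zero button with the stylus pin and then the red one. Each went to its stop, where the force rose to about 11 N with almost no further travel, and I held it for more than a second. The button travel cannot be read directly, so full depth is judged from that force rise.
- **Stylus:** It is back on the blue pad, lying along the pad's length and well inside its outline.
- **Last checks:** The final pictures show all jars within about 3 mm of their nest centres. The medicine cup, key fob and thermometer sleeve look unmoved, and the gripper is clear of everything. I did not look into the recesses to see the buttons spring back, but the pin was fully withdrawn from both.

No check failed or disagreed, and I saw no knocked jar or slipping grip.

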